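Load the clipped-corner blank into the engraver

TASK

Three flat metal blanks lean in the slotted wooden rack: slide the one with the two clipped top corners upward out of its slot by its top edge and stand it, without dropping it, in the angled cradle inside the engraver, clipped corners up and its upper face still up. Let go of it, push the sliding jaw sideways until it holds the blank up against the cradle's fixed stop, and then push the clear guard door shut until it clicks home on its catch. Leave the other two blanks in the rack, and do not knock the other things about.

Things in the scene. Friction and masses are not known exactly. Their poses are not given: they have to be found in the camera images.
- blank: The aluminium plate to load: 8 mm thick, 110 wide, 130 tall, about 0.3 kg, both top corners clipped at 45 degrees (30 mm legs), flat top edge 50 mm. Origin: middle of its lower edge, mid-thickness. Own z runs up the plate (top edge at 130), y along its width, x out of its upper face. Starts in any of the rack's slots, leaning 25 degrees from vertical, top towards the robot (the rack's -x).
- plain_blank: Bystander blank in another slot: same plate, plain rectangle 110 x 130 x 8 mm. Origin and axes as the blank's.
- window_blank: Bystander blank in another slot: same plate 110 x 130 x 8 mm with a square 44 mm window in its middle. Origin and axes as the blank's.
- rack: Fixed plywood rack, base 235 x 150 x 20 mm, side boards 45 high at y = +-71. Origin: on the table under its base. Three slots along its y, floors at z = 20 and x = -50, 8, 66 mm, lean 25 degrees from vertical (upper ends towards its -x), 12 wide and 60 deep along the lean; blanks stand out 70 mm.
- engraver: Fixed desktop engraver, base 220 (x) x 300 (y) mm, bed top at z = 30. Origin: on the table under the middle of the base. Clear guard walls at x = +-107 reach z = 133, a parked gantry (red sides, top at z = 240) stands at y = 135 to 240; open on top; the door is on its -y side, the cradle in the middle.
- cradle_toe (a point): Toe of the cradle, on the bed (engraver x 35, y 0, z 30 mm). The cradle leans as the rack does, 25 degrees, upper end to the engraver's -x: slot 16 mm wide between a rest 80 mm long (robot's side) and lips 24 mm long. A blank lying back on the rest has its origin 2 mm above the toe line, width along y. Fixed stop: block 45 high, face at engraver y = +65; a blank against it is centred at y = +10.
- jaw (a joint): Travel (m) of the cradle's sliding jaw along the engraver's +y, 0 to 0.068. Its face (56 mm in x, 46 high) is at engraver y = -100 mm + travel: 0.055 when it holds a blank against the fixed stop. Starts drawn back; friction 1.5 N.
- jaw_post (a point): Middle of the top of the jaw's steel post (22 mm in x, 16 in y, 50 tall; top at z = 124 mm). The jaw's face is 8 mm from here towards the engraver's +y. Push the post from its -y side.
- door (a joint): Angle (rad) of the guard door: 0 shut on its catch, grows as it opens to the engraver's -y (max 1.5). Clear panel in an aluminium frame, 180 mm long, 9 thick, 8 to 102 mm above the bed. Starts open. A ball catch at the free lower corner resists over the last 0.1 rad (about 4 N at the free edge), then holds it at 0.
- door_hinge (a point): On the door's vertical hinge axis, at the height of the door's top edge (z = 132 mm); engraver x = 90, y = -125 mm. Shut, the door runs from here along the engraver's -x.
- door_edge (a point): Top of the door's free edge, 180 mm from the hinge axis, in the middle of the door's thickness.
- screw_jar: Bystander: closed jar, 56 mm across, 60 mm tall, on the table between rack and engraver, nearer the robot. Origin: middle of its underside.
- cutter_case: Bystander: flat black case 120 x 80 x 35 mm, to the right of the rack. Origin: middle of its underside.
- carton: Bystander: cardboard carton 110 x 90 x 70 mm, to the robot's left, before the engraver. Origin: middle of its underside.
- spatula: Bystander: spatula lying on the table before the rack.
- screwdriver: Bystander: screwdriver lying on the table before the engraver.

How it is judged:
On the way, in this order (a step that is already met when the one before it is completed fails the run):
1. the clipped-corner blank has been slid up out of its slot, clear of the rack (z of blank in the frame of rack above 0.085 m and contact force between blank and rack below 0.05 N), for 0.1 s.
2. the blank stands in the cradle, clipped corners up, and is let go (x of blank in the frame of engraver between 0.022 and 0.053 m and z of blank in the frame of engraver below 0.038 m and angle between blank's own z axis and vertical between 0.28 and 0.6 rad and angle between blank's own x axis and vertical below 1.35 rad and y of blank in the frame of engraver between -0.05 and 0.016 m and contact force between the fingers and blank below 0.1 N), for 0.2 s.
3. the jaw holds the blank against the fixed stop (x of blank in the frame of engraver between 0.022 and 0.053 m and z of blank in the frame of engraver below 0.038 m and angle between blank's own z axis and vertical between 0.28 and 0.6 rad and angle between blank's own x axis and vertical below 1.35 rad and value of joint jaw between 0.051 and 0.058 m and y of blank in the frame of engraver above 0.006 m), for 0.2 s.
4. the guard door is shut on its catch (value of joint door below 0.025 rad), for 0.2 s.
At the end, for the whole second after the job is handed in: Blank at rest in the cradle, lower edge under 8 mm off the bed, leaning 16 to 34 degrees, clipped corners and upper face up, within 4 mm of the fixed stop; jaw travel 51 to 58 mm; door under 0.025 rad; other two blanks within 20 mm of their starts (all of step 3 and value of joint door below 0.025 rad and linear speed of blank below 0.01 m/s and distance of each of plain_blank, window_blank from where it was at the start of the episode below 0.02 m); the robot touches nothing.
It fails at once if another blank is pulled up or knocked (moved over 20 mm) (distance of any of plain_blank, window_blank from where it was at the start of the episode above 0.02 m).
It fails at once if the blank is dropped (moves over 0.6 m/s while not held) (linear speed of blank above 0.6 m/s and contact force between the fingers and blank below 0.1 N).
It fails at once if a bystander is knocked (moved over 40 mm) (distance of any of screw_jar, cutter_case, carton, spatula, screwdriver from where it was at the start of the episode above 0.04 m).
It also fails if it takes over 72 s, if anything falls off the work surface, if the arm or the gripper's body presses on something with over 40 N, if the wrist force passes 120 N, or if a joint passes its speed limit or range.

ROBOT

A 6-joint arm with a two-finger parallel gripper is mounted at the origin on the work surface. World frame = base frame: x ahead of the robot, y to its left, z up, the work surface at z = 0. Lengths are in m, angles in rad, forces in N, time in s.
With the tool pointing down it reaches from about 0.375 to 0.9 m from the base axis. Payload 3.1 kg.
Tool frame: the origin (TCP) lies at the very end of the fingers, on their centre line; the grasp point (between the pads) lies 19 mm behind it; z points along the fingers, y is the direction in which the jaws open and shut (so a half turn about z gives the same grasp; the last joint's range is limited). The gripper opens to 87 mm and grips with 3 to 60 N. Pads are 19 mm wide; open, the fingers measure 117 mm over their backs; the gripper's body (75 mm by 190 mm) begins 51 mm behind the grasp point.
Start: joints at [1.016, 0.527, 1.433, -0, 1.181, -0.178], TCP at [0.23, 0.581, 0.223] pointing down, gripper open.
Joint ranges: [-3.08, 3.08], [-0.75, 2.2], [0.22, 2.44], [-1.43, 4.57], [0, 2.65], [-2.85, 2.85]. Speed limits (rad/s): [2.79, 2.79, 3.14, 3.14, 3.14, 3.14].

INTERFACE

Orientations are given as a unit quaternion [x, y, z, w].
In Python, from rig import robot gives the robot as it stands. The module is installed in compiled form; this text tells all that it offers.
- The arm moves only by the tool send_rows, never from a script. Its argument "deltas" is a list of rows, each an object of numbers: "tx", "ty", "tz": the shift along the tool's x, y, z in cm; "rx", "ry", "rz": the turn, a rotation vector about the tool's x, y, z in rad. A call has 1 to 5 rows; each row is the pose to reach, as a shift and turn from the pose commanded when the call began, along the tool's axes at that moment; what a row does not reach only later rows make up. A row lasts 1/12 s, in which the tool goes at most 41.7 mm and 7.16 degrees, less where a joint would pass 70% of its speed; a pose out of reach is approached as far as the arm can. A call with a gripper value outside its range is refused whole. "claw" is the finger opening in cm, from 0 to 8.7, set as the call begins (left out, the last holds). The fingers move at their own pace and stop on an object; "squeeze" is the grip in N (left out, the last holds). Time passes only in rows, so rows that repeat a pose let the fingers close. It gives the time, the measured TCP pose, the force and the opening at its end, in the units of the state.
- robot.get_obs(): the state, without advancing time (a new reading comes with each control period).
- robot.camera(name): name is "scene" or "side" or "wrist"; returns a dict with "color" (400x640x3 uint8, red, green, blue), "z_map" (400x640 float32, m along the optical axis (not along the pixel's ray), 0 where there is no reading), "intrinsics" (3x3 intrinsics, pixels), "R" (3x3) and "t" (3): a world point X has camera coordinates R X + t; the wrist camera has in their place "tool_from_camera" (4x4, takes a point from camera to tool coordinates, whose origin is the TCP and whose axes are the flange's). Camera axes: x right, y down, z forward; pixel columns grow to the right and rows downward; lengths in m; the calibration is good to about 2 mm. A picture is of the moment at which its call begins: read the wrist's pose just before it.
- robot.hand_in(): hands the job in, once; it reports no verdict.
Trained networks look in the newest picture that a camera, given by its name, has taken for a name from the list of things; names that differ only in an ending like _2 or _b are one class to them, and where a whole thing is asked for, a point or a joint stands for the part that bears it (a point fixed in the world has none). Each returns a list of dicts, best first, with "p" (0 to 1); they miss things now and then, are a little off and sometimes report something else, mostly with a low value. They report only what shows in the picture. A call takes as long as a camera call.
- robot.outline_of(label, camera): "pixels" (400x640 bool, what is visible of it) and "xy" ([column, row] in pixels, amid what is visible of it).
- robot.tip_of(label, camera): "xy" ([column, row] in pixels: a listed point, or the origin of a listed thing).
The state is a dict: "time": time; "q": joint angles; "joint_velocities": joint speeds; "joint_torque": joint torques, N m; "position": TCP position; "tool_rot": TCP orientation; "ft_force": force on the tool from outside, world axes, zero at the start; "moment": the same for the moment, N m; "grip_width": finger opening in m.
Only numpy, scipy, OpenCV 4.12 (cv2) and the standard library are available. Lean on these libraries where they do the work, as an engineer would, in place of code of your own. Each camera call takes 0.05 s, during which the arm holds its last target.

## Working session

There is one attempt and no reset: what is moved stays moved. The work goes in short steps, Python scripts to look and compute and a tool call to move; the robot and the scene stay as the last step left them, time stands still between calls to the robot, and variables do not carry over. Pictures are saved under pics/ and viewed, and the job is handed in when it is done.

Besides the shell and the picture viewer there is one more tool, called after "Emit:" as name(argument=value, ...) on one line, values as JSON. send_rows: Moves the arm, as the interface text tells. Its arguments: {"type":"object","properties":{"deltas":{"type":"array","items":{"type":"object","properties":{"tx":{"type":"number"},"ty":{"type":"number"},"tz":{"type":"number"},"rx":{"type":"number"},"ry":{"type":"number"},"rz":{"type":"number"}}}},"claw":{"type":"number"},"squeeze":{"type":"number"}},"required":["deltas"]}

```bash
mkdir -p pics; cat > h.py <<'E'
import numpy as np, cv2
from rig import robot
from scipy.spatial.transform import Rotation as Rn
def shot(name,fn):
    o=robot.get_obs()
    c=robot.camera(name)
    cv2.imwrite('pics/'+fn,c['color'][:,:,::-1])
    np.savez(''+name+'.npz',pos=o['position'],rot=o['tool_rot'],**{k:v for k,v in c.items()})
    return o,c
def cam2world(c,o=None):
    if 'R' in c: 
        R=np.array(c['R']);t=np.array(c['t']); return R.T,-R.T@t
    T=np.array(c['tool_from_camera']);Rt=Rn.from_quat(o['tool_rot']).as_matrix()
    return Rt@T[:3,:3],Rt@T[:3,3]+np.array(o['position'])
def cloud(c,o=None):
    K=c['intrinsics'];z=c['z_map'];v,u=np.mgrid[:400,:640]
    P=np.stack([(u-K[0,2])/K[0,0]*z,(v-K[1,2])/K[1,1]*z,z],-1)
    R,t=cam2world(c,o)
    W=P@R.T+t; W[z==0]=np.nan
    return W
def ray(c,xy,o=None):
    K=c['intrinsics'];R,t=cam2world(c,o)
    d=R@np.array([(xy[0]-K[0,2])/K[0,0],(xy[1]-K[1,2])/K[1,1],1.]);return t,d
def atz(c,xy,z,o=None):
    t,d=ray(c,xy,o);return t+d*(z-t[2])/d[2]
def proj(c,X,o=None):
    R,t=cam2world(c,o);p=(np.asarray(X)-t)@R;K=c['intrinsics'];return (p@K.T)[...,:2]/p[...,2:]
E
python3 - <<'E'
from h import *
for n in ['scene','side','wrist']:
    o,c=shot(n,n+'0.png'); 
    R,t=cam2world(c,o);print(n,t.round(3),R.round(2).tolist(),c['intrinsics'].tolist())
    for l in ['blank','plain_blank','window_blank','rack','engraver','cradle_toe','jaw_post','door_hinge','door_edge','screw_jar','cutter_case','carton','spatula','screwdriver']:
        r=robot.tip_of(l,n)
        if r: print(l,[(round(a['p'],2),np.round(a['xy'],1).tolist()) for a in r[:2]])
print(robot.get_obs())
E
```

```text
scene [0.82  0.551 1.048] [[-0.89, 0.38, -0.26], [0.46, 0.72, -0.52], [-0.01, -0.58, -0.81]] [[369.82726022415795, 0.0, 325.0596945900874], [0.0, 369.82726022415795, 196.1124241284631], [0.0, 0.0, 1.0]]
blank [(0.88, [274.0, 194.5])]
plain_blank [(0.85, [256.3, 197.3])]
window_blank [(0.65, [289.1, 183.1])]
rack [(0.92, [277.2, 194.1])]
engraver [(0.98, [369.3, 301.7])]
cradle_toe [(0.94, [357.7, 308.2]), (0.46, [453.9, 303.7])]
jaw_post [(0.78, [343.2, 262.9])]
door_hinge [(0.56, [319.0, 264.8])]
door_edge [(0.68, [400.6, 245.4]), (0.62, [311.1, 216.7])]
screw_jar [(0.81, [364.5, 216.7])]
cutter_case [(0.93, [290.9, 124.0]), (0.27, [358.6, 311.2])]
carton [(0.96, [457.6, 301.5])]
spatula [(0.68, [351.1, 173.2]), (0.46, [275.5, 190.9])]
screwdriver [(0.87, [399.2, 245.8]), (0.75, [293.6, 122.7])]
side [-0.043 -0.844  1.282] [[0.82, -0.44, 0.36], [-0.57, -0.64, 0.51], [0.01, -0.63, -0.78]] [[439.0373463927753, 0.0, 316.85163816095775], [0.0, 439.0373463927753, 202.32504802178286], [0.0, 0.0, 1.0]]
blank [(0.55, [368.1, 224.3])]
plain_blank [(0.53, [380.7, 223.4])]
window_blank [(0.77,
[... 764 characters left out ...]
ime': 2.25, 'q': array([ 1.01550408e+00,  5.27489264e-01,  1.43268492e+00,  9.70617370e-06,
        1.18137671e+00, -1.78479342e-01]), 'joint_velocities': array([-9.82751572e-04,  4.92655260e-05, -2.68259330e-04,  7.18035183e-04,
       -3.20264756e-04, -1.66775470e-03]), 'joint_torque': array([-6.23878054e-05, -4.40004086e+01, -1.76979876e+01,  6.34053606e-02,
        5.04917221e-02, -1.59864629e-05]), 'position': array([0.22992888, 0.58116243, 0.22255981]), 'tool_rot': array([1.87295596e-01, 9.82303598e-01, 2.10965005e-05, 3.29718921e-06]), 'ft_force': array([-0.08776986,  0.09511686, -0.01008324]), 'moment': array([-0.00708878,  0.05027129,  0.028484  ]), 'grip_width': 0.0871144905741147}
```

View pics/scene0.png

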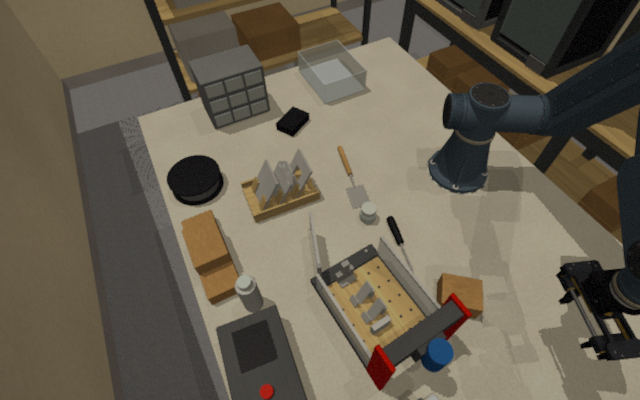

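View pics/side0.png

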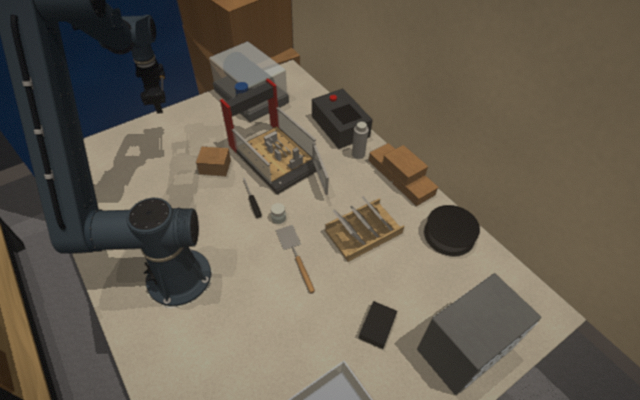

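View pics/wrist0.png

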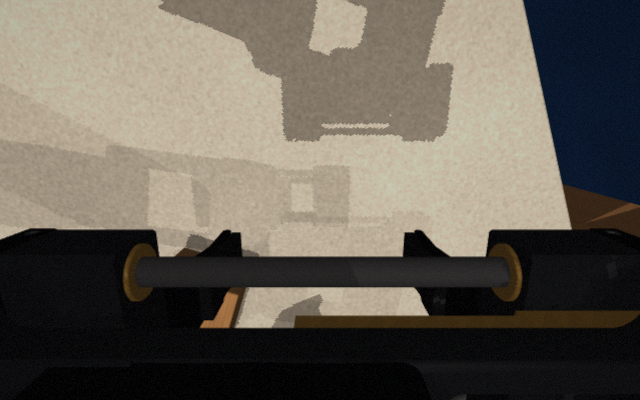

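```bash
python3 - <<'E'
from h import *
for n,(x0,y0,x1,y1) in {'scene':(225,130,385,250),'side':(310,170,430,275)}.items():
    c=dict(np.load(n+'.npz'));im=c['color'][y0:y1,x0:x1,::-1]
    im=cv2.convertScaleAbs(cv2.resize(im,None,fx=5,fy=5,interpolation=cv2.INTER_CUBIC),alpha=1.3);cv2.imwrite(f'pics/{n}_rack.png',im)
for n,(x0,y0,x1,y1) in {'scene':(300,200,480,390),'side':(210,70,340,200)}.items():
    c=dict(np.load(n+'.npz'));im=c['color'][y0:y1,x0:x1,::-1]
    im=cv2.convertScaleAbs(cv2.resize(im,None,fx=3.1,fy=3.1,interpolation=cv2.INTER_CUBIC),alpha=1.3);cv2.imwrite(f'pics/{n}_eng.png',im)
s=dict(np.load('scene.npz'));d=dict(np.load('side.npz'))
def tri(a,b):
    t1,d1=ray(s,a);t2,d2=ray(d,b);A=np.stack([d1,-d2],1);x=np.linalg.lstsq(A,t2-t1,rcond=None)[0]
    p,q=t1+d1*x[0],t2+d2*x[1];return (p+q)/2,np.linalg.norm(p-q)
for l,a,b in [('blank',[274,194.5],[368.1,224.3]),('plain',[256.3,197.3],[380.7,223.4]),('win',[289.1,183.1],[354.6,231.4]),('rack',[277.2,194.1],[365.6,228.4]),('eng',[369.3,301.7],[277.6,162.6]),('toe',[357.7,308.2],[283.1,150.9]),('post',[343.2,262.9],[292.4,153.2]),('hinge',[319,264.8],[317.3,144.6]),('edge',[311.1,216.7],[329.9,178.4])]:
    p,e=tri(a,b);print(l,p.round(3),e.round(4))
E
```

```text
blank [ 0.639 -0.195  0.021] 0.002
plain [ 0.691 -0.215  0.011] 0.0154
win [ 0.575 -0.202  0.037] 0.0069
rack [ 0.627 -0.199  0.01 ] 0.0027
eng [ 0.542  0.27  -0.007] 0.0021
toe [0.584 0.283 0.026] 0.0089
post [0.57  0.178 0.107] 0.0167
hinge [0.649 0.153 0.128] 0.0132
edge [ 0.596 -0.004  0.114] 0.0134
```

```bash
cd pics; python3 - <<'E'
import cv2,numpy as np
a=[cv2.imread(f'{n}.png') for n in ['scene_rack','side_rack','scene_eng','side_eng']]
for i in a: print(i.shape)
E
```

```text
(600, 800, 3)
(525, 600, 3)
(589, 558, 3)
(403, 403, 3)
```

View pics/scene_rack.png

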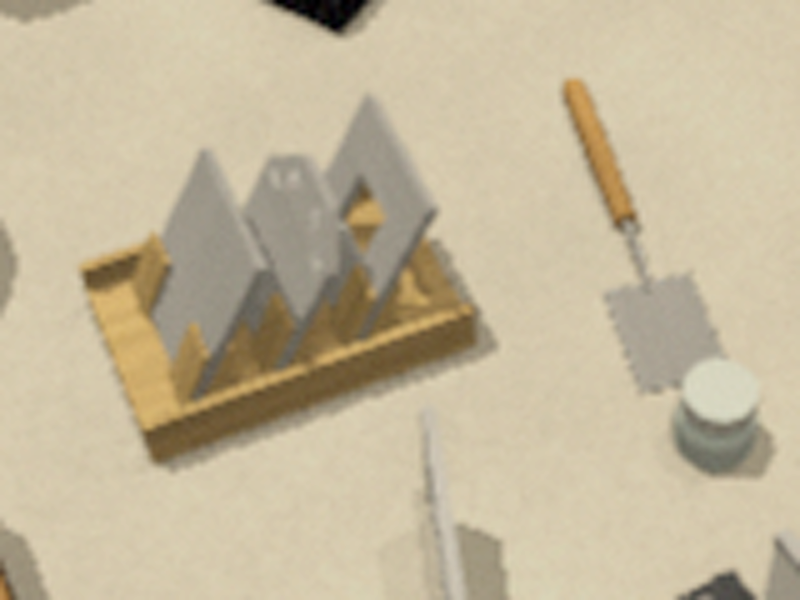

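View pics/side_rack.png

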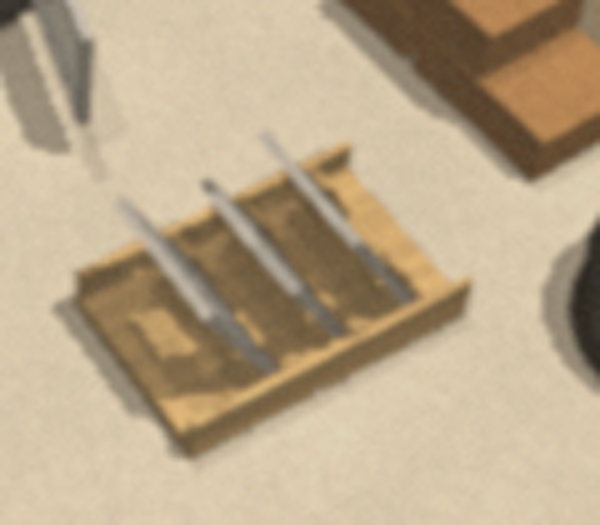

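View pics/scene_eng.png

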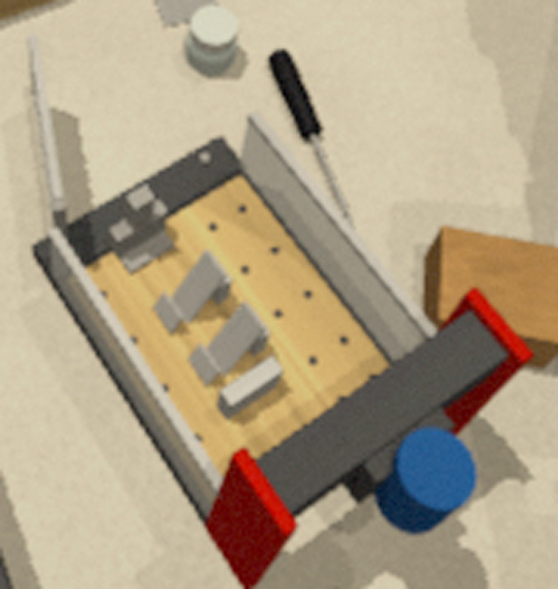

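View pics/side_eng.png

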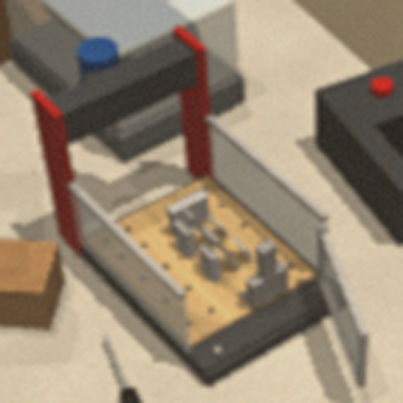

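```bash
python3 - <<'E'
from h import *
s=dict(np.load('scene.npz'));d=dict(np.load('side.npz'))
def yaw(a,b):
    v=b-a; return np.degrees(np.arctan2(v[1],v[0])).round(2), np.linalg.norm(v).round(3)
a,b=atz(s,(255.8,222.2),0),atz(s,(320.5,198),0);print('scene rack left edge',a.round(3),b.round(3),yaw(b,a))
a,b=atz(d,(348,261.2),0),atz(d,(403.4,233),0);print('side rack right edge',a.round(3),b.round(3),yaw(a,b))
W=cloud(s);print(W[int(190),300],W[190,277])
# engraver: front base top edge: scene crop 3.1x off (300,200)
for z in (0,0.03):
  a,b=atz(s,(300+40/3.1,200+245/3.1),z),atz(s,(300+222/3.1,200+138/3.1),z);print('eng front',z,a.round(3),b.round(3),yaw(b,a))
# top wall lines
a,b=atz(s,(300+252/3.1,200+115/3.1),.133),atz(s,(300+432/3.1,200+325/3.1),.133);print('wall -x',a.round(3),b.round(3),yaw(a,b))
a,b=atz(s,(300+55/3.1,200+232/3.1),.133),atz(s,(300+215/3.1,200+480/3.1),.133);print('wall +x',a.round(3),b.round(3),yaw(a,b))
a,b=atz(s,(300+60/3.1,200+205/3.1),.132),atz(s,(300+35/3.1,200+38/3.1),.132);print('door',a.round(3),b.round(3),yaw(a,b))
o=robot.get_obs();print(o['time'])
# cloud from depth stats
for n,c in (('scene',s),('side',d)):
    W=cloud(c)
    m=(W[...,0]>.3)&(W[...,0]<.9)&(W[...,1]>-.45)&(W[...,1]<.1)&(abs(W[...,2])<.01)
    print(n,'table z',np.median(W[...,2][m]),m.sum())
E
```

```text
scene rack left edge [ 0.735 -0.134  0.   ] [ 0.499 -0.12   0.   ] (np.float64(-3.26), np.float64(0.236))
side rack right edge [ 0.496 -0.267  0.   ] [ 0.73  -0.285  0.   ] (np.float64(-4.35), np.float64(0.234))
[ 0.56523408 -0.13730026  0.06837781] [ 0.62789856 -0.19040698  0.04492247]
eng front 0 [0.656 0.134 0.   ] [0.439 0.118 0.   ] (np.float64(4.44), np.float64(0.218))
eng front 0.03 [0.661 0.146 0.03 ] [0.45 0.13 0.03] (np.float64(4.44), np.float64(0.212))
wall -x [0.451 0.165 0.133] [0.427 0.397 0.133] (np.float64(95.81), np.float64(0.233))
wall +x [0.66  0.183 0.133] [0.644 0.416 0.133] (np.float64(93.96), np.float64(0.234))
door [0.645 0.162 0.132] [ 0.587 -0.003  0.132] (np.float64(-109.23), np.float64(0.175))
2.25
scene table z -0.000983521312748925 16091
side table z -0.00032894089600821186 16284
```

```bash
cat >> h.py <<'E'
L=np.radians(25)
def leanframe(yaw,sign=1):
    Rz=Rn.from_euler('z',yaw).as_matrix()
    s,c=np.sin(L),np.cos(L)
    X=Rz@[0,1,0];Y=Rz@[c,0,s];Z=Rz@[s,0,-c]
    return np.stack([X,Y,Z],1)
def rel(Rt,pt,o=None):
    o=o or robot.get_obs();R=Rn.from_quat(o['tool_rot']).as_matrix();p=np.array(o['position'])
    t=R.T@(np.asarray(pt)-p)*100; r=Rn.from_matrix(R.T@Rt).as_rotvec()
    print('t=%.2f: tx %.2f ty %.2f tz %.2f  rx %.4f ry %.4f rz %.4f | pos %s F %s grip %.4f'%(o['time'],*t,*r,p.round(4),np.round(o['ft_force'],2),o['grip_width']))
    return t,r
E
python3 - <<'E'
from h import *
yaw=np.radians(-3.8);R=leanframe(yaw)
Rz=Rn.from_euler('z',yaw).as_matrix()
org=np.array([.615,-.2015,0])+Rz@[.010,0,.021]
u=-R[:,2]
print((org+.13*u),org+.21*u)
rel(R,org+.21*u)
E
```

```text
[ 0.57015843 -0.19852163  0.13882001] [ 0.5364233  -0.19628094  0.21132464]
t=2.25: tx -57.11 ty -61.01 tz 1.12  rx -0.3766 ry -0.2747 rz 1.2391 | pos [0.2299 0.5812 0.2226] F [-0.09  0.1  -0.01] grip 0.0871
```

Emit:
send_rows(deltas=[{"tx":-15,"ty":-16,"tz":-10,"rx":-0.19,"ry":-0.14,"rz":0.62},{"tx":-15,"ty":-16,"tz":-10,"rx":-0.19,"ry":-0.14,"rz":0.62},{"tx":-15,"ty":-16,"tz":-10,"rx":-0.19,"ry":-0.14,"rz":0.62},{"tx":-15,"ty":-16,"tz":-10,"rx":-0.19,"ry":-0.14,"rz":0.62},{"tx":-15,"ty":-16,"tz":-10,"rx":-0.19,"ry":-0.14,"rz":0.62}])

```text
time: 2.67
position: [0.2998, 0.403, 0.3096]
tool_rot: [0.463, 0.88, 0.075, 0.081]
ft_force: [0.7, 0.2, 1.2]
grip_width: 0.0867
```

```bash
cat > r1.py <<'E'
from h import *
yaw=np.radians(-3.8);R=leanframe(yaw)
Rz=Rn.from_euler('z',yaw).as_matrix()
org=np.array([.615,-.2015,0])+Rz@[.010,0,.021]
u=-R[:,2]
rel(R,org+.21*u)
E
python3 r1.py
```

```text
t=2.67: tx -62.01 ty -16.65 tz 11.20  rx -0.1949 ry -0.1427 rz 0.6499 | pos [0.2998 0.403  0.3096] F [0.72 0.17 1.23] grip 0.0867
```

Emit:
send_rows(deltas=[{"tx":-32,"ty":-9,"tz":2,"rx":-0.19,"ry":-0.14,"rz":0.65},{"tx":-32,"ty":-9,"tz":2,"rx":-0.19,"ry":-0.14,"rz":0.65},{"tx":-32,"ty":-9,"tz":2,"rx":-0.19,"ry":-0.14,"rz":0.65},{"tx":-32,"ty":-9,"tz":2,"rx":-0.19,"ry":-0.14,"rz":0.65},{"tx":-32,"ty":-9,"tz":2,"rx":-0.19,"ry":-0.14,"rz":0.65}])

```text
time: 3.08
position: [0.3698, 0.2072, 0.3002]
tool_rot: [0.692, 0.692, 0.141, 0.149]
ft_force: [1.5, -0.7, -0.1]
grip_width: 0.0869
```

```bash
python3 r1.py
```

```text
t=3.08: tx -40.19 ty 11.60 tz 15.32  rx -0.0226 ry -0.0153 rz 0.0627 | pos [0.3698 0.2072 0.3002] F [ 1.51 -0.69 -0.11] grip 0.0869
```

Emit:
send_rows(deltas=[{"tx":-34,"ty":10,"tz":10,"rx":-0.02,"ry":-0.015,"rz":0.06},{"tx":-34,"ty":10,"tz":10,"rx":-0.02,"ry":-0.015,"rz":0.06},{"tx":-34,"ty":10,"tz":10,"rx":-0.02,"ry":-0.015,"rz":0.06},{"tx":-34,"ty":10,"tz":10,"rx":-0.02,"ry":-0.015,"rz":0.06},{"tx":-34,"ty":10,"tz":10,"rx":-0.02,"ry":-0.015,"rz":0.06}])

```text
time: 3.5
position: [0.4412, 0.0253, 0.2748]
tool_rot: [0.71, 0.67, 0.146, 0.157]
ft_force: [0.2, 0.3, 0.8]
grip_width: 0.0866
```

```bash
python3 r1.py
```

```text
t=3.50: tx -21.54 ty 7.13 tz 10.35  rx -0.0036 ry -0.0008 rz 0.0079 | pos [0.4412 0.0253 0.2748] F [0.16 0.31 0.81] grip 0.0866
```

Emit:
send_rows(deltas=[{"tx":-20,"ty":7,"tz":8,"rx":-0.004,"ry":0,"rz":0.008},{"tx":-20,"ty":7,"tz":8,"rx":-0.004,"ry":0,"rz":0.008},{"tx":-20,"ty":7,"tz":8,"rx":-0.004,"ry":0,"rz":0.008},{"tx":-20,"ty":7,"tz":8,"rx":-0.004,"ry":0,"rz":0.008},{"tx":-20,"ty":7,"tz":8,"rx":-0.004,"ry":0,"rz":0.008}])

```text
time: 3.92
position: [0.5196, -0.1644, 0.2347]
tool_rot: [0.713, 0.667, 0.148, 0.157]
ft_force: [0.6, 0.1, -0.4]
grip_width: 0.0869
```

Emit:
send_rows(deltas=[{"tx":0},{"tx":0},{"tx":0}])

```text
schema error: expected keys tx, ty, tz, rx, ry, rz
```

```bash
python3 - <<'E'
from h import *
exec(open('r1.py').read())
o,c=shot('wrist','wrist1.png')
print(o['position'],o['joint_velocities'].round(3))
for l in ['blank','plain_blank','window_blank','rack']:
    for a in robot.tip_of(l,'wrist')[:1]: print(l,a['p'],a['xy'])
    r=robot.outline_of(l,'wrist')
    if r: np.save('m_'+l+'.npy',r[0]['pixels']); print(l,r[0]['p'],r[0]['pixels'].sum())
E
```

```text
t=3.92: tx -3.07 ty 0.74 tz 2.92  rx -0.0009 ry -0.0004 rz -0.0012 | pos [ 0.5196 -0.1644  0.2347] F [ 0.56  0.06 -0.39] grip 0.0869
[ 0.51955725 -0.16439689  0.23468185] [-0.653  0.613 -0.61   0.337  0.201 -0.872]
blank 0.89 [336.8, 196.6]
blank 0.95 1103
plain_blank 0.88 [373.3, 191.9]
plain_blank 0.62 1680
window_blank 0.68 [295.6, 200.1]
window_blank 0.63 3185
rack 0.97 [318.9, 195.1]
rack 0.65 14249
```

View pics/wrist1.png

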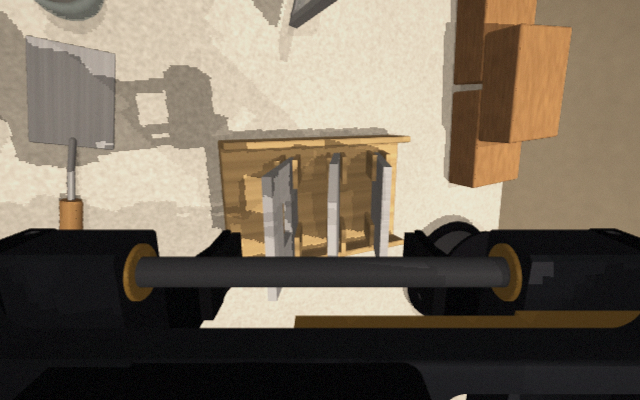

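```bash
python3 - <<'E'
from h import *
exec(open('r1.py').read())
o,c=shot('wrist','wrist2.png')
print(o['joint_velocities'].round(3))
im=cv2.resize(c['color'][120:300,200:430,::-1],None,fx=3.4,fy=3.3,interpolation=cv2.INTER_CUBIC);cv2.imwrite('pics/wrist2c.png',im)
W=cloud(c,o);
for r in (160,175,190,205,220,235,250): print(r,[(u,W[r,u].round(3).tolist()) for u in (328,332,336)])
z=c['z_map'];print(z[200,260:400].round(3))
E
```

```text
t=4.37: tx -3.48 ty 0.81 tz 3.00  rx -0.0015 ry -0.0018 rz 0.0016 | pos [ 0.5187 -0.1603  0.2352] F [-0.66  0.13 -0.  ] grip 0.0871
[ 0.    -0.002 -0.006  0.    -0.002 -0.002]
160 [(328, [0.609, -0.142, 0.06]), (332, [0.634, -0.15, 0.019]), (336, [0.62, -0.144, 0.057])]
175 [(328, [0.603, -0.157, 0.07]), (332, [0.587, -0.148, 0.113]), (336, [0.59, -0.148, 0.114])]
190 [(328, [0.626, -0.188, 0.019]), (332, [0.581, -0.159, 0.124]), (336, [nan, nan, nan])]
205 [(328, [0.625, -0.207, 0.019]), (332, [0.576, -0.171, 0.132]), (336, [0.578, -0.17, 0.135])]
220 [(328, [0.623, -0.227, 0.02]), (332, [0.574, -0.184, 0.134]), (336, [0.577, -0.184, 0.136])]
235 [(328, [0.599, -0.226, 0.069]), (332, [0.573, -0.198, 0.134]), (336, [0.577, -0.198, 0.135])]
250 [(328, [0.598, -0.244, 0.07]), (332, [0.572, -0.213, 0.134]), (336, [0.575, -0.212, 0.138])]
[0.377 0.378 0.378 0.378 0.259 0.261 0.261 0.26  0.26  0.26  0.26  0.26
 0.262 0.26  0.261 0.267 0.269 0.274 0.276 0.282 0.286 0.289 0.294 0.299
 0.304 0.309 0.314 0.319 0.325 0.329 0.347 0.348 0.349 0.356 0.362 0.369
 0.376 0.    0.392 0.399 0.399 0.399 0.401 0.402 0.401 0.403 0.403 0.403
 0.405 0.403 0.404 0.405 0.406 0.408 0.406 0.408 0.408 0.41  0.411 0.41
 0.41  0.411 0.412 0.412 0.415 0.415 0.414 0.415 0.416 0.291 0.29  0.29
 0.29  0.289 0.291 0.291 0.29  0.291 0.307 0.35  0.404 0.423 0.423 0.427
 0.426 0.425 0.427 0.428 0.429 0.428 0.43  0.432 0.43  0.432 0.433 0.433
 0.434 0.435 0.436 0.435 0.437 0.437 0.44  0.438 0.44  0.439 0.442 0.442
 0.441 0.442 0.444 0.444 0.439 0.422 0.406 0.393 0.38  0.367 0.357 0.345
 0.333 0.325 0.315 0.311 0.312 0.311 0.311 0.31  0.31  0.311 0.311 0.459
 0.461 0.459 0.463 0.463 0.489 0.488 0.489 0.491]
```

View pics/wrist2c.png

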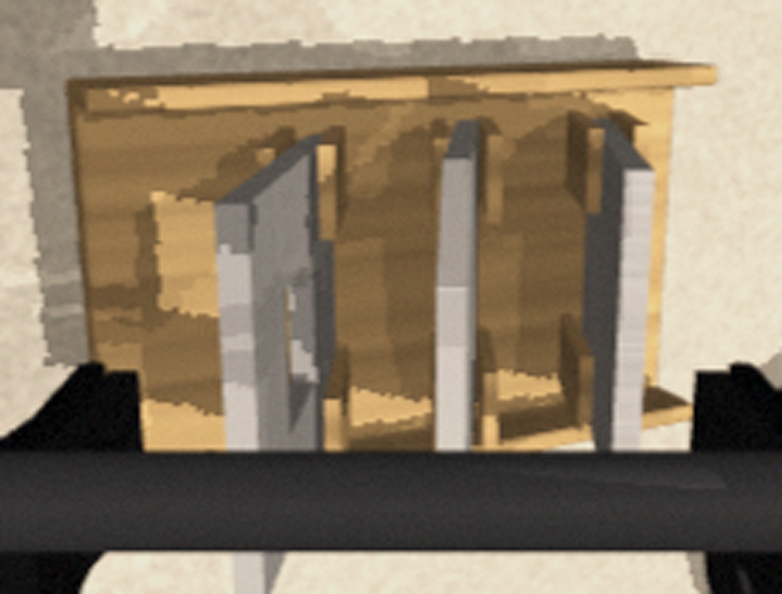

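```bash
python3 - <<'E'
from h import *
s=dict(np.load('scene.npz'));W=cloud(s)
# polygon of upper face in crop coords
for name,poly in {'blank':[(275,165),(308,165),(335,215),(335,280),(305,300),(255,215)],'plain':[(205,160),(255,265),(200,350),(165,285)],'win':[(368,105),(430,210),(405,240),(375,180)]}.items():
    m=np.zeros((400,640),np.uint8)
    P=(np.array(poly)/5+[225,130])
    cv2.fillPoly(m,[np.round(P).astype(int)],1)
    pts=W[m>0];pts=pts[~np.isnan(pts[:,0])]
    c=np.median(pts,0)
    for _ in range(5):
        U,S,V=np.linalg.svd(pts-pts.mean(0));n=V[2];n*=np.sign(n[2]);r=(pts-pts.mean(0))@n
        k=abs(r)<max(2*np.median(abs(r)),.001);pts=pts[k] if k.sum()>20 else pts
    print(name,len(pts),'center',pts.mean(0).round(4),'n',n.round(3),'lean',np.degrees(np.arcsin(n[2])).round(1),'yaw',np.degrees(np.arctan2(n[1],n[0])).round(1),'rms',r.std().round(4))
    yaw=np.radians(-3.7);nn=leanframe(yaw)[:,1]
    # plane offset along nominal normal at mid thickness; compare with nominal org
    Rz=Rn.from_euler('z',yaw).as_matrix();org=np.array([.615,-.2015,0])+Rz@[{'blank':.008,'plain':.066,'win':-.05}[name],0,.020]
    print('   offset of midplane from slot floor pt', ((pts.mean(0)-org)@nn-.004).round(4))
E
```

```text
blank 173 center [ 0.5937 -0.1917  0.1046] n [ 0.872 -0.047  0.487] lean 29.1 yaw -3.1 rms 0.0006
   offset of midplane from slot floor pt 0.0047
plain 222 center [ 0.6548 -0.1987  0.0989] n [ 0.868 -0.062  0.492] lean 29.5 yaw -4.1 rms 0.0005
   offset of midplane from slot floor pt 0.0054
win 104 center [ 0.5263 -0.1809  0.1226] n [ 0.885 -0.059  0.462] lean 27.5 yaw -3.8 rms 0.0007
   offset of midplane from slot floor pt 0.0032
```

```bash
cat >> h.py <<'E'
def lf(yawdeg,leandeg):
    global L
    L0=L; L=np.radians(leandeg); r=leanframe(np.radians(yawdeg)); L=L0; return r
E
cat > r2.py <<'E'
from h import *
R=lf(-3.6,28);u=-R[:,2];top=np.array([.5735,-.197,.136])
rel(R,top+.035*u);rel(R,top-.027*u)
E
python3 r2.py
```

```text
t=4.42: tx -3.30 ty 0.78 tz 7.90  rx -0.0535 ry -0.0001 rz -0.0015 | pos [ 0.5189 -0.1605  0.2353] F [-0.81  0.08 -0.35] grip 0.0872
t=4.42: tx -3.30 ty 1.11 tz 14.10  rx -0.0535 ry -0.0001 rz -0.0015 | pos [ 0.5189 -0.1605  0.2353] F [-0.81  0.08 -0.35] grip 0.0872
```

Emit:
send_rows(deltas=[{"tx":-3.3,"ty":0.78,"tz":5.0,"rx":-0.053,"ry":0,"rz":-0.0015},{"tx":-3.3,"ty":0.78,"tz":7.9,"rx":-0.053,"ry":0,"rz":-0.0015},{"tx":-3.3,"ty":0.78,"tz":7.9,"rx":-0.053,"ry":0,"rz":-0.0015},{"tx":-3.3,"ty":0.78,"tz":7.9,"rx":-0.053,"ry":0,"rz":-0.0015},{"tx":-3.3,"ty":0.78,"tz":7.9,"rx":-0.053,"ry":0,"rz":-0.0015}], claw=3.0, squeeze=35)

```text
time: 4.83
position: [0.557, -0.1963, 0.1664]
tool_rot: [0.708, 0.664, 0.165, 0.175]
ft_force: [-0.4, 0.2, 0.8]
grip_width: 0.0612
```

```bash
python3 - <<'E'
from h import *
exec(open('r2.py').read())
robot.camera('side')
exec(open('r2.py').read())
o,c=shot('wrist','wrist3.png');o2,c2=shot('side','side3.png')
cv2.imwrite('pics/w3c.png',cv2.resize(c['color'][150:310,200:460,::-1],None,fx=3,fy=3))
cv2.imwrite('pics/s3c.png',cv2.resize(c2['color'][150:290,270:450,::-1],None,fx=4,fy=4,interpolation=2))
E
```

```text
t=4.83: tx 0.03 ty 0.03 tz -0.04  rx -0.0021 ry -0.0012 rz -0.0013 | pos [ 0.557  -0.1963  0.1664] F [-0.37  0.23  0.81] grip 0.0612
t=4.83: tx 0.02 ty 0.04 tz 6.16  rx -0.0021 ry -0.0012 rz -0.0013 | pos [ 0.557  -0.1963  0.1664] F [-0.37  0.23  0.81] grip 0.0612
t=4.88: tx 0.04 ty -0.04 tz 0.05  rx -0.0004 ry -0.0001 rz -0.0006 | pos [ 0.5572 -0.1964  0.1675] F [-0.54 -0.42  0.51] grip 0.0576
t=4.88: tx 0.04 ty -0.04 tz 6.25  rx -0.0004 ry -0.0001 rz -0.0006 | pos [ 0.5572 -0.1964  0.1675] F [-0.54 -0.42  0.51] grip 0.0576
```

View pics/w3c.png

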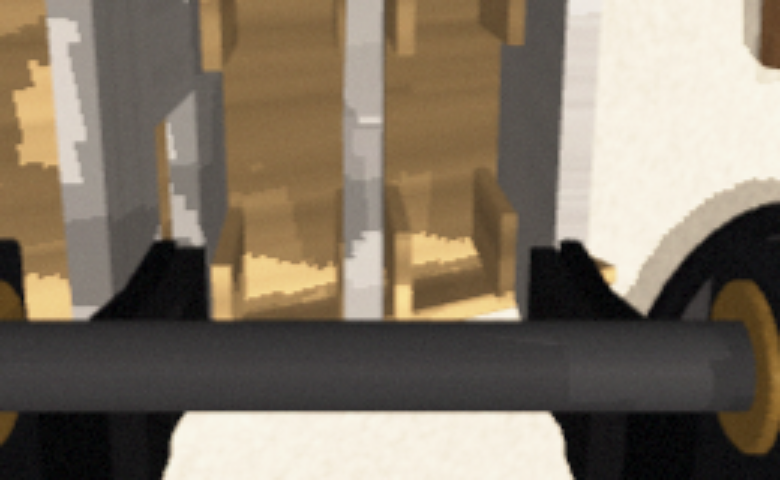

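View pics/s3c.png

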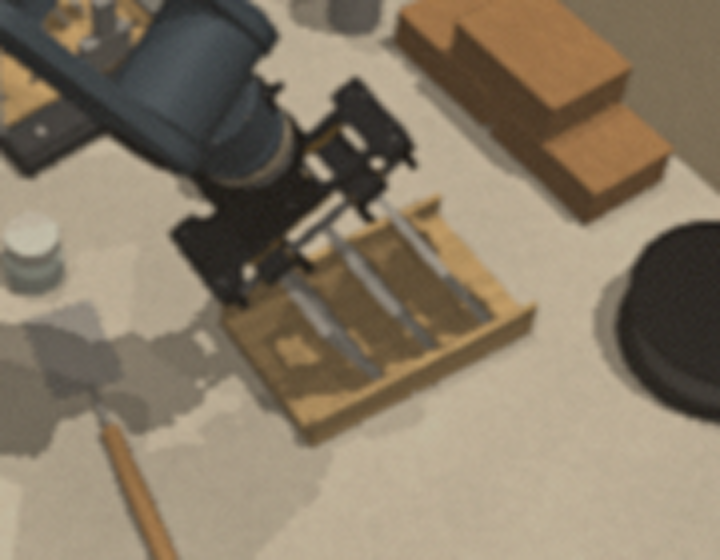

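```bash
python3 - <<'E'
from h import *
c=dict(np.load('wrist.npz'));o=dict(position=c['pos'],tool_rot=c['rot']);W=cloud(c,o)
R=lf(-3.6,28)
for r in (185,188,190,192,195,200,210,220,240): 
    p=np.nanmedian(W[r,317:326],0); print(r,p.round(4),((p-[.5735,-.197,.136])@R).round(4))
print(robot.get_obs()['grip_width'])
E
```

```text
185 [ 0.5768 -0.1697  0.1331] [0.0275 0.     0.0033]
188 [ 0.5755 -0.1711  0.1347] [ 0.0259 -0.0003  0.0013]
190 [ 0.5757 -0.1725  0.1344] [ 0.0246 -0.0002  0.0017]
192 [ 0.5754 -0.1738  0.1344] [ 0.0233 -0.0003  0.0016]
195 [ 0.5749 -0.1757  0.1346] [ 0.0213 -0.0006  0.0012]
200 [ 0.575  -0.1788  0.1346] [ 0.0182 -0.0003  0.0014]
210 [ 0.5755 -0.1858  0.1336] [ 0.0113 -0.      0.0027]
220 [ 0.5748 -0.1923  0.1344] [0.0048 0.0001 0.0019]
240 [ 0.5733 -0.2059  0.134 ] [-0.0089 -0.0006  0.0019]
0.04959836039298851
```

Emit:
send_rows(deltas=[{"tx":0,"ty":0,"tz":0,"rx":0,"ry":0,"rz":0},{"tx":0,"ty":0,"tz":0,"rx":0,"ry":0,"rz":0},{"tx":0,"ty":0,"tz":0,"rx":0,"ry":0,"rz":0},{"tx":0,"ty":0,"tz":1.0,"rx":0,"ry":0,"rz":0},{"tx":0,"ty":0,"tz":1.0,"rx":0,"ry":0,"rz":0}])

```text
time: 5.4
position: [0.5623, -0.1978, 0.1569]
tool_rot: [0.708, 0.664, 0.165, 0.176]
ft_force: [0.3, -0.3, -0.3]
grip_width: 0.0308
```

Emit:
send_rows(deltas=[{"tx":0,"ty":0,"tz":2.0,"rx":0,"ry":0,"rz":0},{"tx":0,"ty":0,"tz":4.0,"rx":0,"ry":0,"rz":0},{"tx":0,"ty":0,"tz":5.5,"rx":0,"ry":0,"rz":0},{"tx":0,"ty":0,"tz":5.5,"rx":0,"ry":0,"rz":0},{"tx":0,"ty":0,"tz":5.5,"rx":0,"ry":0,"rz":0}])

```text
time: 5.82
position: [0.5874, -0.199, 0.108]
tool_rot: [0.708, 0.664, 0.165, 0.175]
ft_force: [0.1, -0.1, -0.3]
grip_width: 0.0302
```

```bash
python3 r2.py
```

```text
t=5.82: tx 0.12 ty 0.06 tz -6.63  rx -0.0027 ry -0.0007 rz -0.0022 | pos [ 0.5874 -0.199   0.108 ] F [ 0.07 -0.12 -0.27] grip 0.0302
t=5.82: tx 0.11 ty 0.08 tz -0.43  rx -0.0027 ry -0.0007 rz -0.0022 | pos [ 0.5874 -0.199   0.108 ] F [ 0.07 -0.12 -0.27] grip 0.0302
```

Emit:
send_rows(deltas=[{"tx":0,"ty":0,"tz":0,"rx":0,"ry":0,"rz":0},{"tx":0,"ty":0,"tz":0,"rx":0,"ry":0,"rz":0},{"tx":0,"ty":0,"tz":0,"rx":0,"ry":0,"rz":0},{"tx":0,"ty":0,"tz":0,"rx":0,"ry":0,"rz":0},{"tx":0,"ty":0,"tz":0,"rx":0,"ry":0,"rz":0}], claw=0, squeeze=40)

```text
time: 6.23
position: [0.5882, -0.1998, 0.11]
tool_rot: [0.708, 0.663, 0.166, 0.177]
ft_force: [1.3, 1.3, 2.5]
grip_width: 0.0077
```

Emit:
send_rows(deltas=[{"tx":0,"ty":0,"tz":0,"rx":0,"ry":0,"rz":0},{"tx":0,"ty":0,"tz":0,"rx":0,"ry":0,"rz":0}])

```text
time: 6.4
position: [0.5883, -0.1998, 0.1101]
tool_rot: [0.708, 0.663, 0.166, 0.177]
ft_force: [-0.8, 1.1, 4.3]
grip_width: 0.0078
```

```bash
python3 r2.py
```

```text
t=6.40: tx 0.18 ty -0.10 tz -6.49  rx 0.0010 ry 0.0015 rz -0.0015 | pos [ 0.5883 -0.1998  0.1101] F [-0.79  1.07  4.32] grip 0.0078
t=6.40: tx 0.18 ty -0.10 tz -0.29  rx 0.0010 ry 0.0015 rz -0.0015 | pos [ 0.5883 -0.1998  0.1101] F [-0.79  1.07  4.32] grip 0.0078
```

Emit:
send_rows(deltas=[{"tx":0,"ty":0,"tz":-0.5,"rx":0,"ry":0,"rz":0},{"tx":0,"ty":0,"tz":-1.0,"rx":0,"ry":0,"rz":0},{"tx":0,"ty":0,"tz":-1.5,"rx":0,"ry":0,"rz":0},{"tx":0,"ty":0,"tz":-2.0,"rx":0,"ry":0,"rz":0},{"tx":0,"ty":0,"tz":-2.0,"rx":0,"ry":0,"rz":0}])

```text
time: 6.82
position: [0.5783, -0.199, 0.1275]
tool_rot: [0.708, 0.664, 0.165, 0.177]
ft_force: [2.4, 0.9, 0.1]
grip_width: 0.0076
```

```bash
python3 r2.py; python3 - <<'E'
from h import *
o2,c2=shot('scene','scene4.png')
cv2.imwrite('pics/s4c.png',cv2.resize(c2['color'][130:250,225:385,::-1],None,fx=4,fy=4,interpolation=2))
E
```

```text
t=6.82: tx 0.16 ty -0.04 tz -4.48  rx -0.0001 ry 0.0013 rz -0.0015 | pos [ 0.5783 -0.199   0.1275] F [2.4  0.89 0.13] grip 0.0076
t=6.82: tx 0.17 ty -0.04 tz 1.72  rx -0.0001 ry 0.0013 rz -0.0015 | pos [ 0.5783 -0.199   0.1275] F [2.4  0.89 0.13] grip 0.0076
```

View pics/s4c.png

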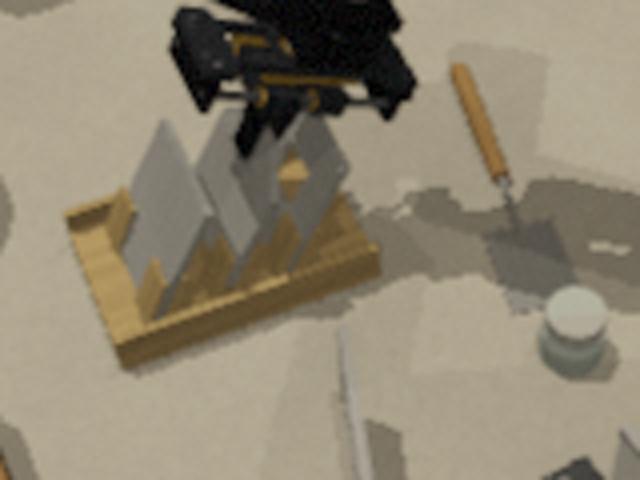

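Emit:
send_rows(deltas=[{"tx":0,"ty":0,"tz":-1.5,"rx":0,"ry":0,"rz":0},{"tx":0,"ty":0,"tz":-3.0,"rx":0,"ry":0,"rz":0},{"tx":0,"ty":0,"tz":-4.5,"rx":0,"ry":0,"rz":0},{"tx":0,"ty":0,"tz":-6.0,"rx":0,"ry":0,"rz":0},{"tx":0,"ty":0,"tz":-7.5,"rx":0,"ry":0,"rz":0}])

```text
time: 7.28
position: [0.5409, -0.1949, 0.1918]
tool_rot: [0.708, 0.664, 0.165, 0.173]
ft_force: [-0.6, -0.5, -4.1]
grip_width: 0.0077
```

Emit:
send_rows(deltas=[{"tx":0,"ty":0,"tz":-2.0,"rx":0,"ry":0,"rz":0},{"tx":0,"ty":0,"tz":-4.0,"rx":0,"ry":0,"rz":0},{"tx":0,"ty":0,"tz":-6.0,"rx":0,"ry":0,"rz":0},{"tx":0,"ty":0,"tz":-8.0,"rx":0,"ry":0,"rz":0},{"tx":0,"ty":0,"tz":-9.0,"rx":0,"ry":0,"rz":0}])

```text
time: 7.7
position: [0.4989, -0.1926, 0.2725]
tool_rot: [0.708, 0.664, 0.165, 0.175]
ft_force: [1.3, -0.1, -3.7]
grip_width: 0.0076
```

```bash
python3 r2.py; python3 - <<'E'
from h import *
o2,c2=shot('scene','scene5.png')
cv2.imwrite('pics/s5c.png',cv2.resize(c2['color'][60:250,225:405,::-1],None,fx=3,fy=3,interpolation=2))
E
```

```text
t=7.70: tx 0.02 ty 0.23 tz 12.06  rx -0.0036 ry -0.0006 rz -0.0017 | pos [ 0.4989 -0.1926  0.2725] F [ 1.31 -0.08 -3.68] grip 0.0076
t=7.70: tx 0.02 ty 0.25 tz 18.26  rx -0.0036 ry -0.0006 rz -0.0017 | pos [ 0.4989 -0.1926  0.2725] F [ 1.31 -0.08 -3.68] grip 0.0076
```

View pics/s5c.png

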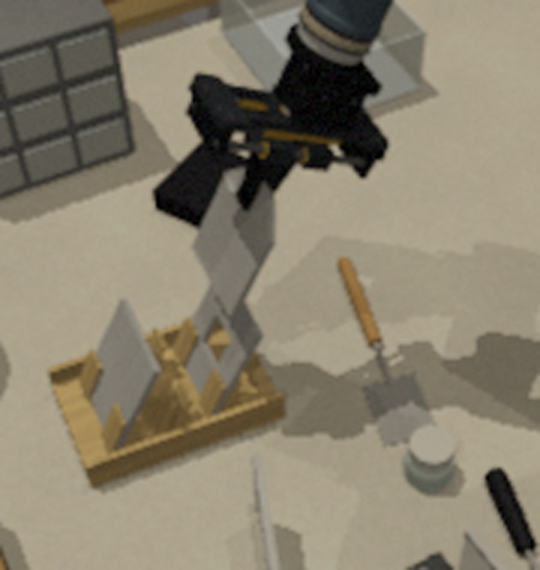

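```bash
cat > r3.py <<'E'
from h import *
EC=np.array([.538,.273,0]);EY=4.6
Rz=Rn.from_euler('z',np.radians(EY)).as_matrix()
R=lf(EY,25);u=-R[:,2]
def E2W(x,y,z): return EC+Rz@(np.array([x,y,z])/1000)
if __name__=='__main__': rel(R,E2W(35,-80,30)+.272*u)
E
python3 r3.py
```

```text
t=7.75: tx 37.69 ty -5.09 tz -3.02  rx 0.0510 ry 0.0647 rz -0.1293 | pos [ 0.4995 -0.1931  0.2738] F [ 0.25 -0.71 -2.72] grip 0.0075
```

Emit:
send_rows(deltas=[{"tx":3,"ty":-0.5,"tz":-0.5,"rx":0.01,"ry":0.012,"rz":-0.02},{"tx":7,"ty":-1,"tz":-1,"rx":0.02,"ry":0.025,"rz":-0.05},{"tx":11,"ty":-1.5,"tz":-1.5,"rx":0.03,"ry":0.04,"rz":-0.08},{"tx":15,"ty":-2,"tz":-2,"rx":0.04,"ry":0.05,"rz":-0.1},{"tx":19,"ty":-2.5,"tz":-2.5,"rx":0.05,"ry":0.065,"rz":-0.13}])

```text
time: 8.17
position: [0.4776, -0.0, 0.2811]
tool_rot: [0.662, 0.718, 0.159, 0.145]
ft_force: [0.5, -0.2, -2.6]
grip_width: 0.0077
```

```bash
python3 r3.py
```

```text
t=8.17: tx 18.73 ty -0.01 tz 0.55  rx -0.0032 ry -0.0026 rz -0.0004 | pos [ 0.4776 -0.      0.2811] F [ 0.51 -0.15 -2.64] grip 0.0077
```

Emit:
send_rows(deltas=[{"tx":4,"ty":0,"tz":0,"rx":0,"ry":0,"rz":0},{"tx":8,"ty":0,"tz":0.2,"rx":0,"ry":0,"rz":0},{"tx":12,"ty":0,"tz":0.3,"rx":0,"ry":0,"rz":0},{"tx":14,"ty":0,"tz":0.4,"rx":0,"ry":0,"rz":0},{"tx":14,"ty":0,"tz":0.4,"rx":0,"ry":0,"rz":0}])

```text
time: 8.58
position: [0.4672, 0.1417, 0.2771]
tool_rot: [0.66, 0.72, 0.159, 0.144]
ft_force: [0.0, -1.0, -4.1]
grip_width: 0.0073
```

Emit:
send_rows(deltas=[{"tx":0,"ty":0,"tz":0,"rx":0,"ry":0,"rz":0},{"tx":0,"ty":0,"tz":0,"rx":0,"ry":0,"rz":0},{"tx":0,"ty":0,"tz":0,"rx":0,"ry":0,"rz":0}])

```text
time: 8.83
position: [0.4699, 0.1367, 0.2785]
tool_rot: [0.663, 0.717, 0.159, 0.147]
ft_force: [0.2, 0.0, -3.9]
grip_width: 0.0073
```

```bash
python3 - <<'E'
from h import *
exec(open('r3.py').read())
o,c=shot('wrist','wrist6.png');print(o['joint_velocities'].round(3))
c2=robot.camera('side');cv2.imwrite('pics/side6.png',c2['color'][:,:,::-1])
E
```

```text
t=8.83: tx 5.04 ty -0.19 tz 0.13  rx -0.0004 ry 0.0002 rz -0.0013 | pos [0.4699 0.1367 0.2785] F [ 0.16  0.01 -3.92] grip 0.0073
[-0.012 -0.006 -0.005 -0.001 -0.002  0.004]
```

View pics/wrist6.png

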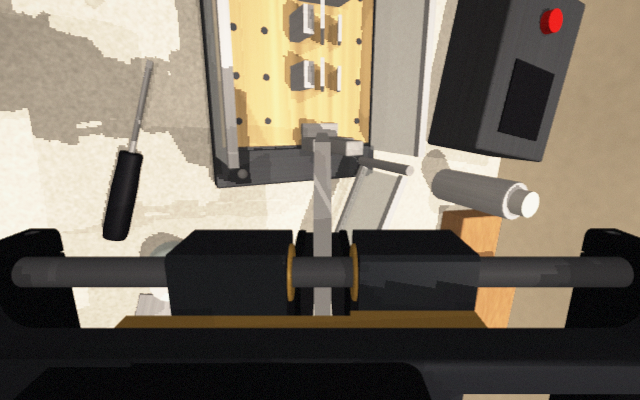

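View pics/side6.png

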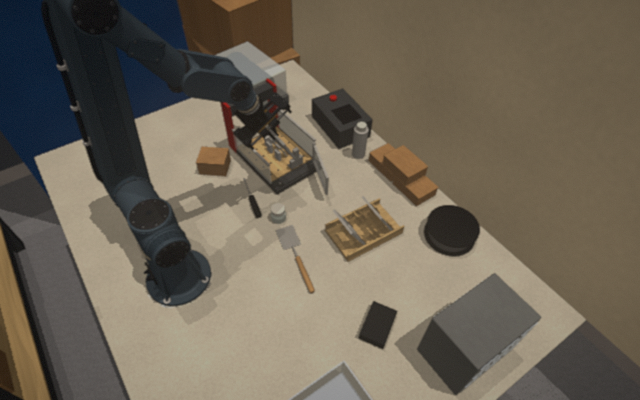

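```bash
python3 - <<'E'
from h import *
c=dict(np.load('wrist.npz'))
im=cv2.resize(c['color'][0:190,200:440,::-1],None,fx=3.3,fy=3.1,interpolation=cv2.INTER_CUBIC);cv2.imwrite('pics/w6c.png',im)
from r3 import *
o=dict(position=c['pos'],tool_rot=c['rot']);W=cloud(c,o)
Ep=(W-EC)@Rz*1000
for r in (20,30,70,80):
    print(r);[print('  ',u,Ep[r,u].round(0)) for u in range(284,352,3)]
E
```

```text
20
   284 [-11.  48.  29.]
   287 [-7. 48. 29.]
   290 [-4. 48. 31.]
   293 [-5. 46. 42.]
   296 [-4. 44. 51.]
   299 [-5. 41. 61.]
   302 [-4. 39. 69.]
   305 [-3. 38. 74.]
   308 [ 0. 39. 74.]
   311 [ 4. 39. 74.]
   314 [27. 52. 30.]
   317 [31. 52. 29.]
   320 [35. 53. 29.]
   323 [  6.  33. 100.]
   326 [43. 54. 29.]
   329 [47. 54. 29.]
   332 [51. 55. 29.]
   335 [56. 55. 29.]
   338 [49. 50. 50.]
   341 [49. 48. 57.]
   344 [68. 57. 29.]
   347 [72. 57. 29.]
   350 [77. 58. 29.]
30
   284 [-11.  37.  29.]
   287 [-8. 38. 29.]
   290 [-5. 38. 32.]
   293 [-5. 35. 43.]
   296 [-5. 33. 51.]
   299 [-5. 31. 61.]
   302 [-5. 29. 71.]
   305 [-3. 29. 74.]
   308 [ 0. 29. 74.]
   311 [ 4. 29. 74.]
   314 [26. 41. 30.]
   317 [30. 41. 30.]
   320 [35. 42. 30.]
   323 [ 8. 25. 94.]
   326 [43. 43. 30.]
   329 [47. 43. 30.]
   332 [51. 44. 29.]
   335 [56. 44. 28.]
   338 [47. 38. 52.]
   341 [49. 37. 57.]
   344 [68. 45. 29.]
   347 [72. 46. 30.]
   350 [76. 46. 30.]
70
   284 [-13.  -6.  29.]
   287 [-9. -6. 29.]
   290 [-5. -6. 29.]
   293 [-5. -7. 38.]
   296 [-5. -8. 48.]
   299 [
[... 245 characters left out ...]
  332 [51. -3. 30.]
   335 [56. -2. 29.]
   338 [46. -6. 56.]
   341 [65. -2. 29.]
   344 [69. -2. 29.]
   347 [74. -2. 29.]
   350 [78. -1. 29.]
80
   284 [-13. -17.  28.]
   287 [ -9. -17.  29.]
   290 [ -6. -17.  29.]
   293 [ -5. -18.  38.]
   296 [ -5. -19.  49.]
   299 [ -5. -20.  58.]
   302 [ -5. -21.  67.]
   305 [ -4. -21.  73.]
   308 [ -1. -21.  74.]
   311 [  3. -21.  74.]
   314 [  6. -21.  76.]
   317 [ 31. -16.  29.]
   320 [ 35. -15.  28.]
   323 [  6. -23.  99.]
   326 [ 43. -15.  29.]
   329 [ 47. -15.  29.]
   332 [ 52. -15.  29.]
   335 [ 56. -15.  30.]
   338 [ 47. -18.  55.]
   341 [ 64. -14.  30.]
   344 [ 70. -14.  27.]
   347 [ 74. -14.  29.]
   350 [ 78. -14.  29.]
```

View pics/w6c.png

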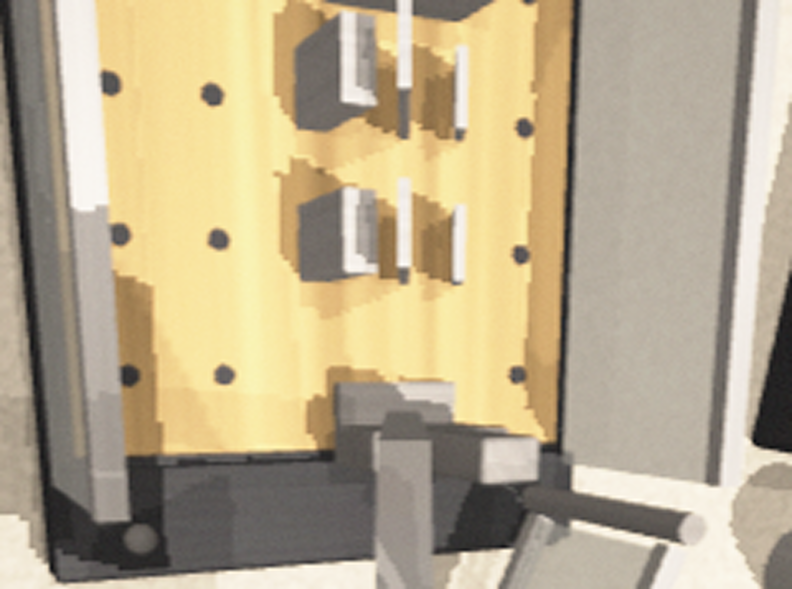

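```bash
python3 - <<'E'
from h import *
c=dict(np.load('wrist.npz'))
from r3 import *
o=dict(position=c['pos'],tool_rot=c['rot']);W=cloud(c,o)
Ep=(W-EC)@Rz*1000
for r in (20,60,100,140):
    print(r,[(u,Ep[r,u].round(0).tolist()) for u in list(range(204,240,3))]); print('   +x',[(u,Ep[r,u].round(0).tolist()) for u in list(range(366,436,4))])
print('stop');
for r in (0,2,4,6): print(r,[(u,Ep[r,u].round(0).tolist()) for u in range(310,345,5)])
print('jaw')
for r in (122,126,130,134,138,142,148): print(r,[(u,Ep[r,u].round(0).tolist()) for u in range(300,366,5)])
E
```

```text
20 [(204, [-99.0, 40.0, 22.0]), (207, [-99.0, 34.0, 46.0]), (210, [-99.0, 29.0, 68.0]), (213, [-99.0, 24.0, 88.0]), (216, [-99.0, 20.0, 106.0]), (219, [-101.0, 13.0, 133.0]), (222, [-98.0, 14.0, 133.0]), (225, [-96.0, 14.0, 132.0]), (228, [-93.0, 15.0, 131.0]), (231, [-72.0, 41.0, 30.0]), (234, [-68.0, 42.0, 29.0]), (237, [-65.0, 42.0, 29.0])]
   +x [(366, [101.0, 60.0, 29.0]), (370, [106.0, 61.0, 29.0]), (374, [116.0, 63.0, 24.0]), (378, [114.0, 60.0, 36.0]), (382, [115.0, 58.0, 44.0]), (386, [114.0, 56.0, 54.0]), (390, [114.0, 54.0, 62.0]), (394, [114.0, 52.0, 70.0]), (398, [114.0, 50.0, 78.0]), (402, [113.0, 48.0, 87.0]), (406, [114.0, 47.0, 93.0]), (410, [115.0, 45.0, 99.0]), (414, [114.0, 43.0, 107.0]), (418, [114.0, 41.0, 114.0]), (422, [113.0, 40.0, 121.0]), (426, [112.0, 38.0, 128.0]), (430, [115.0, 37.0, 131.0]), (434, [121.0, 38.0, 131.0])]
60 [(204, [-100.0, 3.0, -0.0]), (207, [-99.0, 0.0, 21.0]), (210, [-99.0, -3.0, 44.0]), (213, [-99.0, -7.0, 69.0]), (216, [-99.0, -9.0, 88.0]), (219, [-99.0, -12.0, 106.0]), (222, [-101.0, -16.0, 132.0]), (225, [-98.0, -16.0, 133.0]), (22
[... 5293 characters left out ...]
320, [-79.0, -73.0, 277.0]), (325, [-77.0, -73.0, 278.0]), (330, [-74.0, -73.0, 278.0]), (335, [22.0, -88.0, 97.0]), (340, [22.0, -87.0, 109.0]), (345, [22.0, -87.0, 120.0]), (350, [26.0, -86.0, 124.0]), (355, [32.0, -87.0, 124.0]), (360, [38.0, -87.0, 124.0]), (365, [104.0, -95.0, 29.0])]
148 [(300, [6.0, -100.0, 28.0]), (305, [4.0, -98.0, 50.0]), (310, [5.0, -97.0, 65.0]), (315, [-82.0, -76.0, 278.0]), (320, [-80.0, -76.0, 279.0]), (325, [-78.0, -76.0, 280.0]), (330, [-76.0, -76.0, 282.0]), (335, [22.0, -95.0, 96.0]), (340, [22.0, -94.0, 109.0]), (345, [22.0, -93.0, 121.0]), (350, [27.0, -93.0, 122.0]), (355, [33.0, -93.0, 123.0]), (360, [39.0, -93.0, 123.0]), (365, [104.0, -104.0, 30.0])]
```

```bash
python3 - <<'E'
from h import *
c=dict(np.load('wrist.npz'))
o=dict(position=c['pos'],tool_rot=c['rot']);W=cloud(c,o)
T=(W-c['pos'])@Rn.from_quat(c['rot']).as_matrix()*1000
for r in list(range(131,142))+[150,160,170,180,190,200,210,220,225]: print(r,[np.round(T[r,u]).tolist() for u in (314,317,320,323,326,329,332)])
E
```

```text
131 [[52.0, -10.0, 263.0], [52.0, -7.0, 264.0], [52.0, -3.0, 266.0], [52.0, 1.0, 270.0], [52.0, 5.0, 270.0], [52.0, 9.0, 272.0], [52.0, 13.0, 275.0]]
132 [[51.0, -10.0, 264.0], [51.0, -7.0, 265.0], [58.0, -2.0, 99.0], [58.0, 1.0, 99.0], [58.0, 3.0, 100.0], [51.0, 9.0, 274.0], [50.0, 13.0, 276.0]]
133 [[50.0, -10.0, 263.0], [58.0, -4.0, 84.0], [58.0, -1.0, 86.0], [58.0, 1.0, 84.0], [58.0, 3.0, 85.0], [49.0, 9.0, 273.0], [49.0, 13.0, 275.0]]
134 [[48.0, -10.0, 264.0], [58.0, -3.0, 70.0], [58.0, -1.0, 71.0], [58.0, 1.0, 71.0], [58.0, 3.0, 70.0], [48.0, 9.0, 273.0], [48.0, 13.0, 274.0]]
135 [[47.0, -10.0, 263.0], [58.0, -3.0, 59.0], [58.0, -1.0, 59.0], [58.0, 1.0, 58.0], [58.0, 3.0, 59.0], [47.0, 9.0, 274.0], [47.0, 13.0, 276.0]]
136 [[46.0, -10.0, 263.0], [58.0, -3.0, 47.0], [58.0, -1.0, 48.0], [58.0, 1.0, 46.0], [58.0, 3.0, 47.0], [45.0, 9.0, 273.0], [46.0, 13.0, 271.0]]
137 [[45.0, -10.0, 249.0], [58.0, -3.0, 37.0], [58.0, -1.0, 38.0], [58.0, 1.0, 37.0], [58.0, 2.0, 37.0], [46.0, 9.0, 249.0], [46.0, 12.0, 249.0]]
138 [[46.0, -10.0, 228.0], [58.0, -3.0, 28.0], [58.0, -1.0, 28.0], [58.0
[... 1135 characters left out ...]
7.0, -1.0, -18.0], [37.0, 1.0, -18.0], [37.0, 2.0, -18.0], [37.0, 3.0, -18.0], [-37.0, 15.0, 315.0]]
200 [[34.0, -3.0, -23.0], [33.0, -2.0, -22.0], [33.0, -1.0, -21.0], [34.0, 0.0, -23.0], [34.0, 2.0, -22.0], [34.0, 3.0, -22.0], [-52.0, 15.0, 315.0]]
210 [[30.0, -3.0, -26.0], [30.0, -2.0, -25.0], [30.0, -1.0, -25.0], [30.0, 0.0, -26.0], [30.0, 2.0, -26.0], [30.0, 3.0, -25.0], [-68.0, 15.0, 316.0]]
220 [[26.0, -3.0, -28.0], [27.0, -2.0, -29.0], [26.0, -1.0, -29.0], [26.0, 0.0, -27.0], [26.0, 2.0, -28.0], [26.0, 3.0, -28.0], [-84.0, 15.0, 315.0]]
225 [[24.0, -3.0, -28.0], [24.0, -2.0, -28.0], [24.0, -1.0, -28.0], [24.0, 0.0, -29.0], [24.0, 2.0, -29.0], [24.0, 3.0, -28.0], [-93.0, 15.0, 316.0]]
```

```bash
cat > r4.py <<'E'
from h import *
import sys
EC=np.array([.5476,.2788,-0.0005]);EY=4.6
Rz=Rn.from_euler('z',np.radians(EY)).as_matrix()
R=lf(EY,25);u=-R[:,2];n=R[:,1]
def E2W(x,y,z): return EC+Rz@(np.array([x,y,z])/1000)
def W2E(p): return Rz.T@(np.asarray(p)-EC)*1000
BT=np.array([.003,0,.1015])
def tgt(y,nn,uu): return E2W(35,y,30)+nn*n+uu*u-R@BT
def blankE(o):
    Rt=Rn.from_quat(o['tool_rot']).as_matrix();return W2E(np.array(o['position'])+Rt@BT)
if __name__=='__main__':
    o=robot.get_obs()
    print('blank origin E',blankE(o).round(1),'q',o['q'].round(2))
    for uu in map(float,sys.argv[2:]): rel(R,tgt(0,float(sys.argv[1]),uu),o)
E
python3 r4.py .003 .15 .05 .006
```

```text
blank origin E [ -45.5 -132.8  187.5] q [ 0.04  0.12  2.    0.03  0.58 -0.05]
t=8.93: tx 13.28 ty 0.92 tz 2.67  rx 0.0007 ry 0.0005 rz -0.0021 | pos [0.4703 0.1364 0.279 ] F [ 0.34 -0.22 -4.01] grip 0.0076
t=8.93: tx 13.29 ty 0.91 tz 12.67  rx 0.0007 ry 0.0005 rz -0.0021 | pos [0.4703 0.1364 0.279 ] F [ 0.34 -0.22 -4.01] grip 0.0076
t=8.93: tx 13.29 ty 0.91 tz 17.07  rx 0.0007 ry 0.0005 rz -0.0021 | pos [0.4703 0.1364 0.279 ] F [ 0.34 -0.22 -4.01] grip 0.0076
```

Emit:
send_rows(deltas=[{"tx":3,"ty":0.2,"tz":0.5,"rx":0,"ry":0,"rz":0},{"tx":6.5,"ty":0.5,"tz":1,"rx":0,"ry":0,"rz":0},{"tx":10,"ty":0.7,"tz":2,"rx":0,"ry":0,"rz":-0.001},{"tx":12.5,"ty":0.9,"tz":2.6,"rx":0,"ry":0,"rz":-0.002},{"tx":13.3,"ty":0.9,"tz":2.6,"rx":0,"ry":0,"rz":-0.002}])

```text
time: 9.35
position: [0.4797, 0.2741, 0.259]
tool_rot: [0.661, 0.718, 0.16, 0.147]
ft_force: [0.5, -0.9, -3.2]
grip_width: 0.0079
```

Emit:
send_rows(deltas=[{"tx":0,"ty":0,"tz":0,"rx":0,"ry":0,"rz":0},{"tx":0,"ty":0,"tz":0,"rx":0,"ry":0,"rz":0},{"tx":0,"ty":0,"tz":0,"rx":0,"ry":0,"rz":0}])

```text
time: 9.6
position: [0.4786, 0.2704, 0.2595]
tool_rot: [0.662, 0.718, 0.159, 0.147]
ft_force: [0.8, -0.4, -4.0]
grip_width: 0.0077
```

```bash
python3 r4.py .003 .15 .05 .006;  python3 - <<'E'
from h import *
o,c=shot('wrist','wrist7.png');o2,c2=shot('side','side7.png')
from r4 import *
W=(cloud(c,o)-EC)@Rz*1000
for r in (80,100,120,126): print(r,[(u,W[r,u].round(0).tolist()) for u in range(285,350,3)])
cv2.imwrite('pics/s7c.png',cv2.resize(c2['color'][70:200,210:340,::-1],None,fx=4,fy=4,interpolation=2))
E
```

```text
blank origin E [-2.65e+01  1.00e-01  1.68e+02] q [ 0.38  0.26  1.87 -0.23  0.6   0.46]
t=9.60: tx -0.01 ty 0.05 tz 0.11  rx 0.0007 ry 0.0006 rz 0.0006 | pos [0.4786 0.2704 0.2595] F [ 0.8  -0.4  -3.99] grip 0.0077
t=9.60: tx -0.01 ty 0.04 tz 10.11  rx 0.0007 ry 0.0006 rz 0.0006 | pos [0.4786 0.2704 0.2595] F [ 0.8  -0.4  -3.99] grip 0.0077
t=9.60: tx -0.01 ty 0.04 tz 14.51  rx 0.0007 ry 0.0006 rz 0.0006 | pos [0.4786 0.2704 0.2595] F [ 0.8  -0.4  -3.99] grip 0.0077
80 [(285, [-9.0, 108.0, 31.0]), (288, [-5.0, 108.0, 29.0]), (291, [-2.0, 108.0, 31.0]), (294, [2.0, 108.0, 30.0]), (297, [6.0, 109.0, 28.0]), (300, [10.0, 109.0, 29.0]), (303, [13.0, 109.0, 30.0]), (306, [17.0, 109.0, 30.0]), (309, [21.0, 109.0, 30.0]), (312, [25.0, 109.0, 29.0]), (315, [29.0, 109.0, 30.0]), (318, [32.0, 110.0, 31.0]), (321, [37.0, 110.0, 29.0]), (324, [41.0, 110.0, 29.0]), (327, [46.0, 110.0, 27.0]), (330, [49.0, 110.0, 29.0]), (333, [52.0, 110.0, 31.0]), (336, [57.0, 111.0, 29.0]), (339, [61.0, 111.0, 30.0]), (342, [65.0, 111.0, 30.0]), (345, [70.0, 111.0, 28.0]), (348, [74.0, 112.0, 29.0])]
100 [(285, [
[... 1078 characters left out ...]
, [62.0, 63.0, 29.0]), (342, [66.0, 63.0, 30.0]), (345, [70.0, 63.0, 30.0]), (348, [75.0, 63.0, 30.0])]
126 [(285, [-10.0, 56.0, 29.0]), (288, [-7.0, 56.0, 29.0]), (291, [-3.0, 56.0, 31.0]), (294, [1.0, 56.0, 30.0]), (297, [4.0, 56.0, 30.0]), (300, [8.0, 56.0, 31.0]), (303, [13.0, 56.0, 29.0]), (306, [17.0, 56.0, 29.0]), (309, [21.0, 56.0, 29.0]), (312, [23.0, 56.0, 32.0]), (315, [29.0, 56.0, 29.0]), (318, [32.0, 56.0, 30.0]), (321, [36.0, 56.0, 31.0]), (324, [41.0, 56.0, 29.0]), (327, [45.0, 56.0, 30.0]), (330, [49.0, 56.0, 30.0]), (333, [54.0, 56.0, 29.0]), (336, [58.0, 55.0, 29.0]), (339, [62.0, 55.0, 30.0]), (342, [66.0, 55.0, 31.0]), (345, [70.0, 55.0, 30.0]), (348, [75.0, 55.0, 31.0])]
```

View pics/wrist7.png

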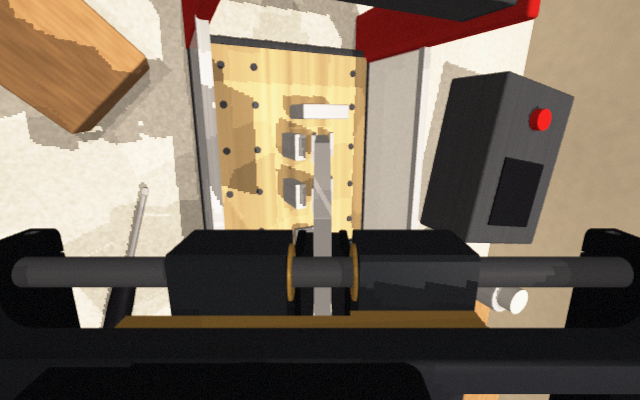

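View pics/s7c.png

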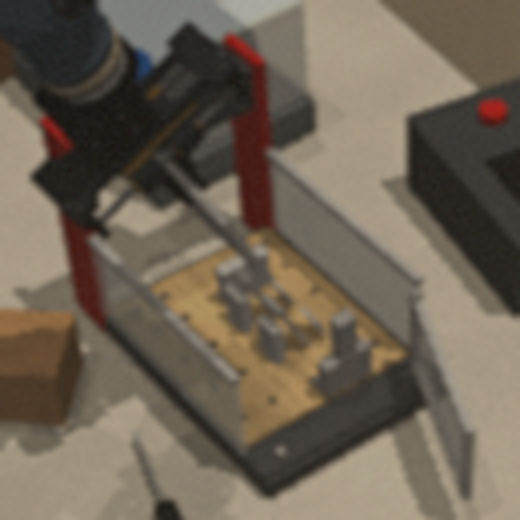

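Emit:
send_rows(deltas=[{"tx":0,"ty":0.05,"tz":2.5,"rx":0,"ry":0,"rz":0},{"tx":0,"ty":0.05,"tz":5,"rx":0,"ry":0,"rz":0},{"tx":0,"ty":0.05,"tz":7,"rx":0,"ry":0,"rz":0},{"tx":0,"ty":0.05,"tz":8.5,"rx":0,"ry":0,"rz":0},{"tx":0,"ty":0.05,"tz":9,"rx":0,"ry":0,"rz":0}])

```text
time: 10.12
position: [0.5174, 0.2733, 0.1764]
tool_rot: [0.662, 0.718, 0.158, 0.147]
ft_force: [0.1, -0.3, -4.9]
grip_width: 0.0077
```

```bash
python3 r4.py .003 .05 .006;  python3 - <<'E'
from h import *
o,c=shot('wrist','wrist8.png');o2,c2=shot('side','side8.png')
cv2.imwrite('pics/w8c.png',cv2.resize(c['color'][0:270,200:440,::-1],None,fx=2.2,fy=2.2,interpolation=2))
cv2.imwrite('pics/s8c.png',cv2.resize(c2['color'][70:200,210:340,::-1],None,fx=4,fy=4,interpolation=2))
E
python3 r4.py .003 .05 .006
```

```text
blank origin E [12.2 -0.2 84.8] q [ 0.36  0.44  1.89 -0.3   0.41  0.53]
t=10.12: tx 0.01 ty 0.04 tz 0.93  rx -0.0013 ry 0.0014 rz 0.0005 | pos [0.5174 0.2733 0.1764] F [ 0.13 -0.29 -4.92] grip 0.0077
t=10.12: tx 0.01 ty 0.04 tz 5.33  rx -0.0013 ry 0.0014 rz 0.0005 | pos [0.5174 0.2733 0.1764] F [ 0.13 -0.29 -4.92] grip 0.0077
blank origin E [12.2  0.3 86.1] q [ 0.36  0.44  1.89 -0.3   0.41  0.53]
t=10.22: tx -0.04 ty -0.01 tz 1.05  rx -0.0001 ry 0.0008 rz 0.0008 | pos [0.5172 0.2738 0.1776] F [ 0.65 -0.11 -3.86] grip 0.0078
t=10.22: tx -0.04 ty -0.00 tz 5.45  rx -0.0001 ry 0.0008 rz 0.0008 | pos [0.5172 0.2738 0.1776] F [ 0.65 -0.11 -3.86] grip 0.0078
```

View pics/w8c.png

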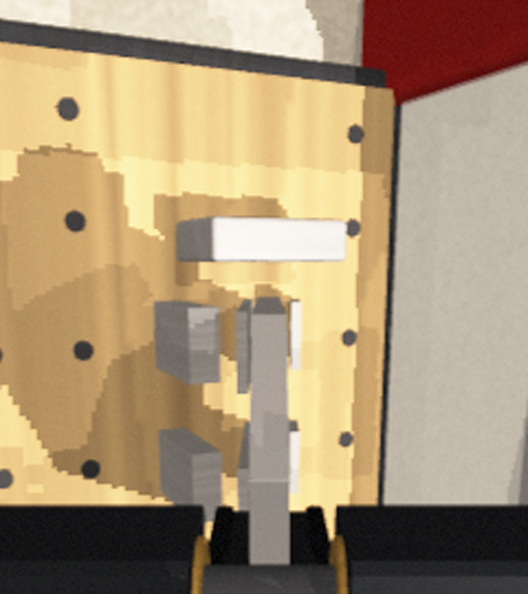

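View pics/s8c.png

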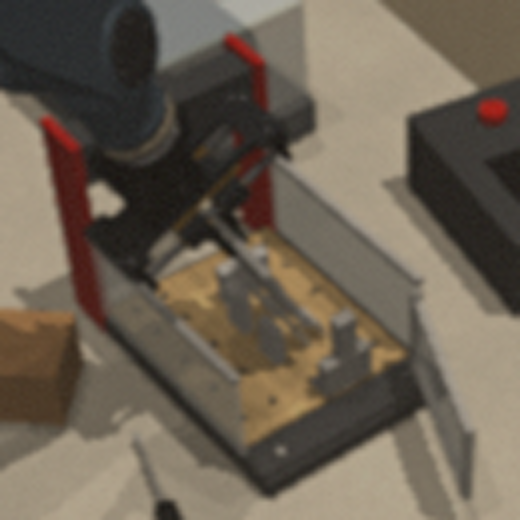

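Emit:
send_rows(deltas=[{"tx":0,"ty":0,"tz":1.5,"rx":0,"ry":0,"rz":0},{"tx":0,"ty":0,"tz":2.8,"rx":0,"ry":0,"rz":0},{"tx":0,"ty":0,"tz":3.8,"rx":0,"ry":0,"rz":0},{"tx":0,"ty":0,"tz":4.5,"rx":0,"ry":0,"rz":0},{"tx":0,"ty":0,"tz":4.8,"rx":0,"ry":0,"rz":0}])

```text
time: 10.63
position: [0.5377, 0.2763, 0.1347]
tool_rot: [0.661, 0.718, 0.16, 0.147]
ft_force: [0.9, 0.2, -3.6]
grip_width: 0.0077
```

Emit:
send_rows(deltas=[{"tx":0,"ty":0,"tz":0.1,"rx":0,"ry":0,"rz":0},{"tx":0,"ty":0,"tz":0.2,"rx":0,"ry":0,"rz":0},{"tx":0,"ty":0,"tz":0.3,"rx":0,"ry":0,"rz":0},{"tx":0,"ty":0,"tz":0.4,"rx":0,"ry":0,"rz":0},{"tx":0,"ty":0,"tz":0.4,"rx":0,"ry":0,"rz":0}])

```text
time: 11.05
position: [0.5391, 0.2767, 0.1315]
tool_rot: [0.661, 0.718, 0.16, 0.147]
ft_force: [-0.1, -0.8, -4.7]
grip_width: 0.0077
```

```bash
python3 r4.py .003 .006 .002
```

```text
blank origin E [34.4  1.7 40.1] q [ 0.35  0.54  1.88 -0.37  0.31  0.59]
t=11.05: tx -0.16 ty -0.06 tz 0.34  rx 0.0019 ry -0.0006 rz 0.0022 | pos [0.5391 0.2767 0.1315] F [-0.13 -0.83 -4.65] grip 0.0077
t=11.05: tx -0.16 ty -0.06 tz 0.74  rx 0.0019 ry -0.0006 rz 0.0022 | pos [0.5391 0.2767 0.1315] F [-0.13 -0.83 -4.65] grip 0.0077
```

Emit:
send_rows(deltas=[{"tx":0,"ty":0,"tz":0.15,"rx":0,"ry":0,"rz":0},{"tx":0,"ty":0,"tz":0.3,"rx":0,"ry":0,"rz":0},{"tx":0,"ty":0,"tz":0.4,"rx":0,"ry":0,"rz":0},{"tx":0,"ty":0,"tz":0.5,"rx":0,"ry":0,"rz":0},{"tx":0,"ty":0,"tz":0.5,"rx":0,"ry":0,"rz":0}])

```text
time: 11.47
position: [0.5411, 0.2768, 0.1264]
tool_rot: [0.661, 0.718, 0.159, 0.147]
ft_force: [-0.1, 0.5, -3.5]
grip_width: 0.0079
```

```bash
python3 r4.py .003 .006 .002
```

```text
blank origin E [36.4  1.5 35. ] q [ 0.35  0.55  1.88 -0.38  0.31  0.6 ]
t=11.47: tx -0.15 ty -0.03 tz -0.21  rx 0.0012 ry -0.0003 rz 0.0021 | pos [0.5411 0.2768 0.1264] F [-0.13  0.45 -3.5 ] grip 0.0079
t=11.47: tx -0.15 ty -0.03 tz 0.19  rx 0.0012 ry -0.0003 rz 0.0021 | pos [0.5411 0.2768 0.1264] F [-0.13  0.45 -3.5 ] grip 0.0079
```

Emit:
send_rows(deltas=[{"tx":0,"ty":-0.05,"tz":0.1,"rx":0,"ry":0,"rz":0},{"tx":0,"ty":-0.1,"tz":0.15,"rx":0,"ry":0,"rz":0},{"tx":0,"ty":-0.15,"tz":0.2,"rx":0,"ry":0,"rz":0},{"tx":0,"ty":-0.2,"tz":0.25,"rx":0,"ry":0,"rz":0},{"tx":0,"ty":-0.2,"tz":0.25,"rx":0,"ry":0,"rz":0}])

```text
time: 11.88
position: [0.5404, 0.2768, 0.1235]
tool_rot: [0.661, 0.718, 0.16, 0.147]
ft_force: [0.3, -0.7, -3.9]
grip_width: 0.0076
```

```bash
python3 r4.py .003 .006 .002
```

```text
blank origin E [35.6  1.6 32.1] q [ 0.35  0.56  1.88 -0.39  0.3   0.61]
t=11.88: tx -0.15 ty 0.17 tz -0.44  rx 0.0015 ry -0.0005 rz 0.0021 | pos [0.5404 0.2768 0.1235] F [ 0.33 -0.75 -3.87] grip 0.0076
t=11.88: tx -0.15 ty 0.17 tz -0.04  rx 0.0015 ry -0.0005 rz 0.0021 | pos [0.5404 0.2768 0.1235] F [ 0.33 -0.75 -3.87] grip 0.0076
```

Emit:
send_rows(deltas=[{"tx":0,"ty":0,"tz":0.05,"rx":0,"ry":0,"rz":0},{"tx":0,"ty":-0.05,"tz":0.1,"rx":0,"ry":0,"rz":0},{"tx":0,"ty":-0.1,"tz":0.15,"rx":0,"ry":0,"rz":0},{"tx":0,"ty":-0.1,"tz":0.15,"rx":0,"ry":0,"rz":0}])

```text
time: 12.22
position: [0.5404, 0.2767, 0.1229]
tool_rot: [0.661, 0.718, 0.16, 0.148]
ft_force: [-3.4, -1.6, 4.3]
grip_width: 0.0076
```

```bash
python3 r4.py .003 .006 .002;  python3 - <<'E'
from h import *
o,c=shot('wrist','wrist9.png');o2,c2=shot('scene','scene9.png')
cv2.imwrite('pics/w9c.png',cv2.resize(c['color'][0:270,200:440,::-1],None,fx=2.2,fy=2.2,interpolation=2))
T=(cloud(c,o)-o['position'])@Rn.from_quat(o['tool_rot']).as_matrix()*1000
for r in range(100,150,3): print(r,[np.round(T[r,u]).tolist() for u in (317,320,323,326)])
E
```

```text
blank origin E [35.8  1.5 31.6] q [ 0.35  0.56  1.88 -0.39  0.29  0.62]
t=12.22: tx -0.15 ty 0.19 tz -0.49  rx 0.0032 ry -0.0006 rz 0.0020 | pos [0.5404 0.2767 0.1229] F [-3.38 -1.61  4.3 ] grip 0.0076
t=12.22: tx -0.15 ty 0.19 tz -0.09  rx 0.0032 ry -0.0006 rz 0.0020 | pos [0.5404 0.2767 0.1229] F [-3.38 -1.61  4.3 ] grip 0.0076
100 [[80.0, -3.0, 52.0], [80.0, -1.0, 53.0], [80.0, 1.0, 54.0], [80.0, 3.0, 55.0]]
103 [[78.0, -3.0, 53.0], [78.0, -1.0, 55.0], [78.0, 1.0, 55.0], [78.0, 3.0, 54.0]]
106 [[76.0, -3.0, 51.0], [76.0, -1.0, 54.0], [76.0, 1.0, 54.0], [76.0, 3.0, 55.0]]
109 [[74.0, -3.0, 52.0], [74.0, -1.0, 53.0], [74.0, 1.0, 54.0], [74.0, 3.0, 55.0]]
112 [[72.0, -3.0, 53.0], [72.0, -1.0, 52.0], [72.0, 1.0, 55.0], [72.0, 3.0, 54.0]]
115 [[71.0, -3.0, 52.0], [71.0, -1.0, 53.0], [71.0, 1.0, 54.0], [71.0, 3.0, 57.0]]
118 [[69.0, -3.0, 52.0], [69.0, -1.0, 53.0], [69.0, 1.0, 54.0], [69.0, 3.0, 56.0]]
121 [[67.0, -3.0, 53.0], [67.0, -1.0, 54.0], [67.0, 1.0, 55.0], [67.0, 3.0, 56.0]]
124 [[64.0, -4.0, 101.0], [64.0, -2.0, 103.0], [64.0, 1.0, 104.0], [64.0, 3.0, 106.0]]
127 [[62.0, -4.0, 100.0], [62.0, -2.0, 103.0], [62.0, 1.0, 103.0], [62.0, 3.0, 104.0]]
130 [[59.0, -4.0, 102.0], [59.0, -2.0, 102.0], [59.0, 1.0, 103.0], [59.0, 3.0, 106.0]]
133 [[57.0, -4.0, 102.0], [57.0, -2.0, 102.0], [57.0, 1.0, 104.0], [57.0, 3.0, 105.0]]
136 [[57.0, -3.0, 68.0], [57.0, -1.0, 69.0], [57.0, 1.0, 69.0], [56.0, 3.0, 70.0]]
139 [[57.0, -3.0, 30.0], [57.0, -1.0, 30.0], [57.0, 1.0, 31.0], [57.0, 2.0, 30.0]]
142 [[57.0, -2.0, 3.0], [57.0, -1.0, 3.0], [57.0, 1.0, 3.0], [57.0, 2.0, 3.0]]
145 [[56.0, -2.0, 1.0], [56.0, -1.0, 2.0], [56.0, 1.0, 1.0], [56.0, 2.0, 0.0]]
148 [[55.0, -2.0, -1.0], [54.0, -1.0, 1.0], [55.0, 1.0, -1.0], [54.0, 2.0, -0.0]]
```

View pics/w9c.png

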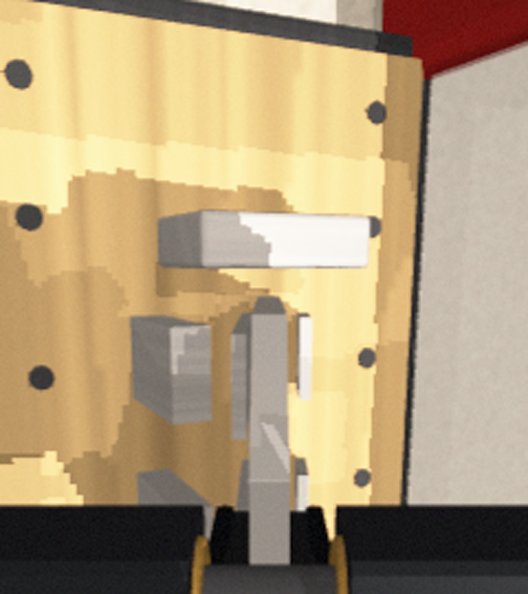

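Emit:
send_rows(deltas=[{"tx":0,"ty":0,"tz":0,"rx":0,"ry":0,"rz":0},{"tx":0,"ty":0,"tz":0,"rx":0,"ry":0,"rz":0}], squeeze=6)

```text
time: 12.48
position: [0.5404, 0.2766, 0.1228]
tool_rot: [0.661, 0.718, 0.16, 0.148]
ft_force: [-3.9, -3.8, 5.3]
grip_width: 0.0079
```

Emit:
send_rows(deltas=[{"tx":0,"ty":0,"tz":0,"rx":0,"ry":0,"rz":0},{"tx":0,"ty":0,"tz":0,"rx":0,"ry":0,"rz":0},{"tx":0,"ty":0,"tz":0,"rx":0,"ry":0,"rz":0},{"tx":0,"ty":0,"tz":0,"rx":0,"ry":0,"rz":0},{"tx":0,"ty":0,"tz":0,"rx":0,"ry":0,"rz":0}], claw=2.8)

```text
time: 12.9
position: [0.5407, 0.2771, 0.1219]
tool_rot: [0.661, 0.718, 0.16, 0.147]
ft_force: [-0.5, 0.1, 0.4]
grip_width: 0.0266
```

```bash
python3 r4.py .003 .006 .002;  python3 - <<'E'
from h import *
o,c=shot('wrist','wrist10.png')
cv2.imwrite('pics/w10c.png',cv2.resize(c['color'][0:270,200:440,::-1],None,fx=2.2,fy=2.2,interpolation=2))
T=(cloud(c,o)-o['position'])@Rn.from_quat(o['tool_rot']).as_matrix()*1000
for r in range(130,230,10): print(r,[np.round(T[r,u]).tolist() for u in range(308,333,3)])
E
```

```text
blank origin E [36.1  1.9 30.5] q [ 0.35  0.56  1.88 -0.39  0.29  0.62]
t=12.90: tx -0.18 ty 0.21 tz -0.60  rx 0.0025 ry -0.0010 rz 0.0022 | pos [0.5407 0.2771 0.1219] F [-0.51  0.09  0.42] grip 0.0266
t=12.90: tx -0.18 ty 0.21 tz -0.20  rx 0.0025 ry -0.0010 rz 0.0022 | pos [0.5407 0.2771 0.1219] F [-0.51  0.09  0.42] grip 0.0266
130 [[60.0, -11.0, 99.0], [60.0, -9.0, 99.0], [59.0, -6.0, 99.0], [59.0, -4.0, 101.0], [59.0, -2.0, 101.0], [59.0, 1.0, 103.0], [59.0, 3.0, 105.0], [59.0, 6.0, 106.0], [59.0, 8.0, 107.0]]
140 [[52.0, -11.0, 98.0], [52.0, -9.0, 99.0], [56.0, -5.0, 35.0], [56.0, -3.0, 37.0], [nan, nan, nan], [56.0, 1.0, 37.0], [56.0, 2.0, 38.0], [51.0, 6.0, 104.0], [51.0, 8.0, 106.0]]
150 [[50.0, -8.0, 34.0], [54.0, -5.0, -1.0], [54.0, -4.0, -2.0], [54.0, -2.0, -2.0], [54.0, -1.0, -2.0], [54.0, 1.0, -2.0], [53.0, 2.0, 2.0], [nan, nan, nan], [43.0, 8.0, 107.0]]
160 [[46.0, -8.0, 23.0], [49.0, -5.0, -6.0], [49.0, -4.0, -5.0], [49.0, -2.0, -6.0], [49.0, -1.0, -6.0], [49.0, 1.0, -5.0], [48.0, 2.0, 6.0], [35.0, 6.0, 104.0], [35.0, 8.0, 107.0]]
170 [[40.0, -8.0, 22.0], [45.0, -5.0, 
[... 390 characters left out ...]
-4.0, -18.0], [37.0, -2.0, -18.0], [37.0, -1.0, -18.0], [37.0, 1.0, -17.0], [30.0, 2.0, 13.0], [10.0, 6.0, 106.0], [10.0, 8.0, 106.0]]
200 [[34.0, -6.0, -22.0], [34.0, -5.0, -22.0], [34.0, -4.0, -22.0], [33.0, -2.0, -21.0], [34.0, -1.0, -22.0], [34.0, 0.0, -22.0], [23.0, 2.0, 18.0], [1.0, 6.0, 105.0], [1.0, 8.0, 106.0]]
210 [[30.0, -6.0, -24.0], [30.0, -5.0, -25.0], [30.0, -3.0, -25.0], [30.0, -2.0, -25.0], [30.0, -1.0, -26.0], [30.0, 0.0, -25.0], [16.0, 2.0, 22.0], [-8.0, 6.0, 105.0], [-8.0, 9.0, 106.0]]
220 [[27.0, -6.0, -30.0], [26.0, -5.0, -29.0], [26.0, -3.0, -28.0], [27.0, -2.0, -29.0], [27.0, -1.0, -29.0], [27.0, 0.0, -29.0], [9.0, 2.0, 27.0], [-16.0, 6.0, 104.0], [-17.0, 9.0, 108.0]]
```

View pics/w10c.png

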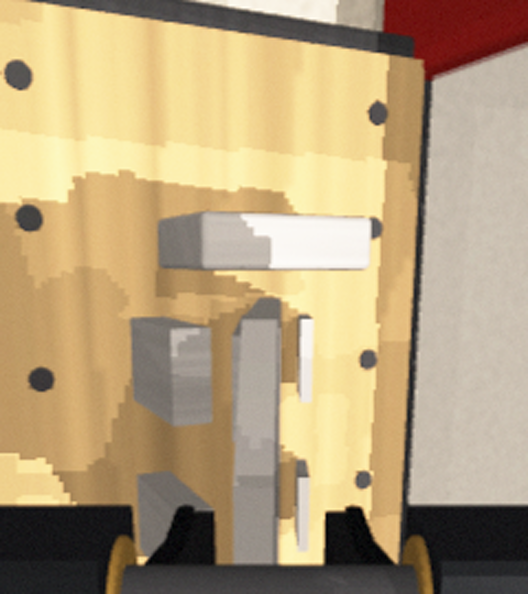

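Emit:
send_rows(deltas=[{"tx":0,"ty":-0.25,"tz":0,"rx":0,"ry":0,"rz":0},{"tx":0,"ty":-0.25,"tz":-1.5,"rx":0,"ry":0,"rz":0},{"tx":0,"ty":-0.25,"tz":-4,"rx":0,"ry":0,"rz":0},{"tx":0,"ty":-0.25,"tz":-8,"rx":0,"ry":0,"rz":0},{"tx":0,"ty":-0.25,"tz":-10,"rx":0,"ry":0,"rz":0}])

```text
time: 13.37
position: [0.4948, 0.2733, 0.2135]
tool_rot: [0.661, 0.718, 0.16, 0.147]
ft_force: [1.3, 0.3, 0.3]
grip_width: 0.028
```

```bash
python3 - <<'E'
from h import *
from r4 import *
robot.camera('side')
o,c=shot('wrist','wrist11.png')
o2,c2=shot('side','side11.png')
print(o['position'],o['joint_velocities'].round(2),W2E(o['position']))
W=(cloud(c,o)-EC)@Rz*1000
for l in ['jaw_post','door_edge','door_hinge','cradle_toe','blank']:
    for cam in ['wrist','side']:
        for a in robot.tip_of(l,cam)[:1]: print(l,cam,a['p'],a['xy'])
cv2.imwrite('pics/s11c.png',cv2.resize(c2['color'][70:200,210:340,::-1],None,fx=4,fy=4,interpolation=2))
E
```

```text
[0.49512746 0.27399257 0.21647155] [-0.01  0.06 -0.01 -0.04 -0.1   0.04] [-52.68907388  -0.58370321 216.97154915]
jaw_post wrist 0.65 [348.6, 296.2]
jaw_post side 0.68 [290.3, 151.2]
door_edge side 0.91 [328.0, 176.8]
door_hinge wrist 0.42 [323.5, 183.0]
door_hinge side 0.61 [315.8, 144.1]
cradle_toe wrist 0.73 [320.6, 179.9]
cradle_toe side 0.76 [281.6, 152.2]
blank wrist 0.75 [319.9, 180.2]
blank side 0.63 [283.3, 149.7]
```

View pics/s11c.png

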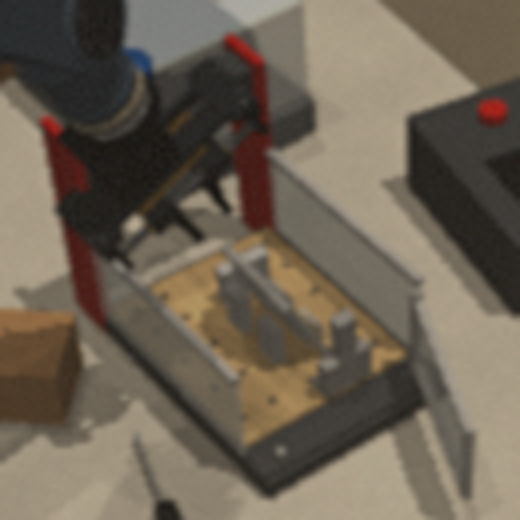

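View pics/wrist11.png

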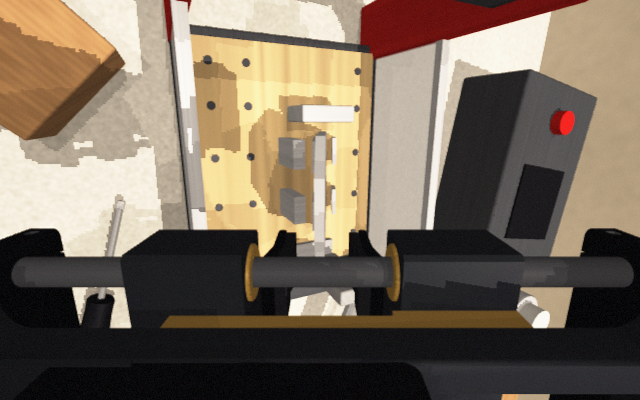

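```bash
cat > r5.py <<'E'
from r4 import *
R0=lf(EY,0)
if __name__=='__main__':
    o=robot.get_obs();print('TCP E',W2E(o['position']).round(1))
    for a in sys.argv[1:]:
        rel(R0,E2W(*map(float,a.split(','))),o)
E
python3 r5.py 23,-140,225 23,-135,98; python3 - <<'E'
from h import *
from r4 import *
d=dict(np.load('side.npz'))
# side view, current: post region in side crop (343,315) /4 + (210,70)
W=(cloud(d)-EC)@Rz*1000
for r in range(144,162,2): print(r,[(u,W[r,u].round(0).tolist()) for u in range(288,306,2)])
for p in [(328,176.8),(325.5,180)]: print(W2E(atz(d,p,.132)))
E
```

```text
TCP E [-52.3  -1.6 211.1]
t=14.02: tx -13.85 ty 7.38 tz 1.92  rx 0.4367 ry 0.0005 rz 0.0022 | pos [0.4956 0.273  0.2106] F [ 0.44  0.33 -0.04] grip 0.0279
t=14.02: tx -13.34 ty 2.01 tz 13.43  rx 0.4367 ry 0.0005 rz 0.0022 | pos [0.4956 0.273  0.2106] F [ 0.44  0.33 -0.04] grip 0.0279
144 [(288, [72.0, 22.0, 28.0]), (290, [78.0, 17.0, 28.0]), (292, [83.0, 9.0, 31.0]), (294, [94.0, 10.0, 24.0]), (296, [100.0, 5.0, 24.0]), (298, [99.0, -10.0, 36.0]), (300, [102.0, -20.0, 41.0]), (302, [101.0, -35.0, 53.0]), (304, [101.0, -48.0, 63.0])]
146 [(288, [64.0, 12.0, 29.0]), (290, [nan, nan, nan]), (292, [77.0, 2.0, 28.0]), (294, [83.0, -4.0, 30.0]), (296, [89.0, -9.0, 30.0]), (298, [94.0, -16.0, 32.0]), (300, [99.0, -24.0, 35.0]), (302, [97.0, -39.0, 47.0]), (304, [100.0, -49.0, 53.0])]
148 [(288, [58.0, 3.0, 28.0]), (290, [62.0, -5.0, 31.0]), (292, [68.0, -10.0, 32.0]), (294, [18.0, -95.0, 126.0]), (296, [26.0, -96.0, 122.0]), (298, [87.0, -26.0, 33.0]), (300, [94.0, -29.0, 31.0]), (302, [98.0, -39.0, 36.0]), (304, [100.0, -48.0, 41.0])]
150 [(288, [33.0, -32.0, 59.0]), (290, [57.0, -11.0, 28
[... 902 characters left out ...]
6.0]), (300, [41.0, -100.0, 74.0]), (302, [45.0, -108.0, 77.0]), (304, [81.0, -72.0, 27.0])]
158 [(288, [25.0, -41.0, 26.0]), (290, [29.0, -49.0, 30.0]), (292, [7.0, -94.0, 79.0]), (294, [8.0, -106.0, 88.0]), (296, [16.0, -108.0, 85.0]), (298, [27.0, -105.0, 75.0]), (300, [35.0, -108.0, 72.0]), (302, [47.0, -104.0, 62.0]), (304, [76.0, -79.0, 23.0])]
160 [(288, [15.0, -54.0, 32.0]), (290, [-4.0, -95.0, 76.0]), (292, [4.0, -97.0, 73.0]), (294, [13.0, -98.0, 68.0]), (296, [16.0, -107.0, 73.0]), (298, [24.0, -109.0, 69.0]), (300, [37.0, -104.0, 57.0]), (302, [44.0, -108.0, 55.0]), (304, [69.0, -88.0, 25.0])]
[  19.83582579 -291.09514872  132.5       ]
[   3.21103156 -297.23905994  132.5       ]
```

Emit:
send_rows(deltas=[{"tx":-3,"ty":1.5,"tz":-1,"rx":0.1,"ry":0,"rz":0},{"tx":-6,"ty":3,"tz":-0.5,"rx":0.2,"ry":0,"rz":0},{"tx":-9,"ty":5,"tz":0.5,"rx":0.3,"ry":0,"rz":0},{"tx":-12,"ty":6.5,"tz":1.5,"rx":0.4,"ry":0,"rz":0},{"tx":-13.9,"ty":7.4,"tz":1.9,"rx":0.437,"ry":0,"rz":0.002}], claw=0, squeeze=20)

```text
time: 14.43
position: [0.5873, 0.1374, 0.2261]
tool_rot: [0.679, 0.734, 0.001, 0.001]
ft_force: [2.0, 0.4, 0.1]
grip_width: 0.004
```

Emit:
send_rows(deltas=[{"tx":0,"ty":0,"tz":0,"rx":0,"ry":0,"rz":0},{"tx":0,"ty":0,"tz":0,"rx":0,"ry":0,"rz":0},{"tx":0,"ty":0,"tz":0,"rx":0,"ry":0,"rz":0}])

```text
time: 14.68
position: [0.5808, 0.141, 0.2248]
tool_rot: [0.678, 0.735, -0.0, -0.001]
ft_force: [0.7, 0.2, 0.2]
grip_width: 0.0005
```

```bash
python3 r5.py 22,-140,98;python3 - <<'E'
from h import *
from r5 import *
o,c=shot('wrist','wrist12.png')
W=(cloud(c,o)-EC)@Rz*1000
m=(W[...,2]>118)&(W[...,2]<128)&(abs(W[...,0]-22)<30)&(abs(W[...,1]+100)<25)
P=W[m];print(m.sum(),np.percentile(P,[2,50,98],axis=0).round(1))
E
```

```text
TCP E [  22.  -140.1  225.3]
t=14.68: tx 0.00 ty 0.01 tz 12.73  rx -0.0012 ry -0.0004 rz -0.0001 | pos [0.5808 0.141  0.2248] F [0.69 0.23 0.16] grip 0.0005
528 [[  11.9 -105.3  121.5]
 [  22.4  -97.8  123.3]
 [  32.9  -90.1  124.9]]
```

View pics/wrist12.png

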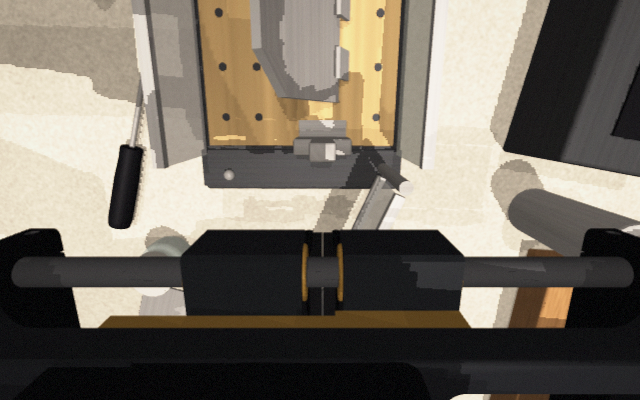

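Emit:
send_rows(deltas=[{"tx":0,"ty":0,"tz":4,"rx":0,"ry":0,"rz":0},{"tx":0,"ty":0,"tz":8,"rx":0,"ry":0,"rz":0},{"tx":0,"ty":0,"tz":11,"rx":0,"ry":0,"rz":0},{"tx":0,"ty":0,"tz":12.6,"rx":0,"ry":0,"rz":0},{"tx":0,"ty":0,"tz":12.6,"rx":0,"ry":0,"rz":0}])

```text
time: 15.15
position: [0.5772, 0.142, 0.0958]
tool_rot: [0.677, 0.736, -0.003, -0.003]
ft_force: [0.3, 0.6, 0.7]
grip_width: 0.0006
```

Emit:
send_rows(deltas=[{"tx":0.8,"ty":0,"tz":0,"rx":0,"ry":0,"rz":0},{"tx":1.6,"ty":0,"tz":0,"rx":0,"ry":0,"rz":0},{"tx":2.2,"ty":0,"tz":0,"rx":0,"ry":0,"rz":0},{"tx":2.6,"ty":0,"tz":0,"rx":0,"ry":0,"rz":0},{"tx":3.0,"ty":0,"tz":0,"rx":0,"ry":0,"rz":0}])

```text
time: 15.57
position: [0.5806, 0.1714, 0.1013]
tool_rot: [0.678, 0.735, 0.001, 0.002]
ft_force: [-0.4, -0.9, 1.4]
grip_width: 0.0004
```

```bash
python3 r5.py 22,-75,98
```

```text
TCP E [  24.2 -109.7  101.8]
t=15.57: tx 3.47 ty -0.22 tz 0.37  rx 0.0043 ry 0.0007 rz 0.0014 | pos [0.5806 0.1714 0.1013] F [-0.36 -0.86  1.4 ] grip 0.0004
```

Emit:
send_rows(deltas=[{"tx":0.7,"ty":-0.1,"tz":0.1,"rx":0,"ry":0,"rz":0},{"tx":1.4,"ty":-0.2,"tz":0.2,"rx":0,"ry":0,"rz":0},{"tx":2.0,"ty":-0.2,"tz":0.3,"rx":0,"ry":0,"rz":0},{"tx":2.5,"ty":-0.2,"tz":0.3,"rx":0,"ry":0,"rz":0},{"tx":2.8,"ty":-0.2,"tz":0.3,"rx":0,"ry":0,"rz":0}])

```text
time: 15.98
position: [0.5752, 0.1988, 0.0965]
tool_rot: [0.678, 0.735, -0.0, 0.0]
ft_force: [1.0, -4.7, 1.7]
grip_width: 0.0008
```

```bash
python3 r5.py 22,-70.5,98;python3 - <<'E'
from h import *
from r5 import *
o,c=shot('wrist','wrist13.png');print(W2E(o['position']))
W=(cloud(c,o)-EC)@Rz*1000
m=(W[...,2]>118)&(W[...,2]<128)&(abs(W[...,0]-22)<30)&(W[...,1]<-40)&(W[...,1]>-120)
P=W[m];print(m.sum(),np.percentile(P,[2,50,98],axis=0).round(1))
E
```

```text
TCP E [ 21.1 -81.9  97. ]
t=15.98: tx 1.14 ty 0.09 tz -0.11  rx 0.0006 ry 0.0007 rz 0.0010 | pos [0.5752 0.1988 0.0965] F [ 1.02 -4.72  1.68] grip 0.0008
[ 21.11062766 -81.93793307  96.95390908]
2070 [[ -7.4 -72.1 118.5]
 [ 19.8 -58.4 123.2]
 [ 32.1 -41.2 126.5]]
```

View pics/wrist13.png

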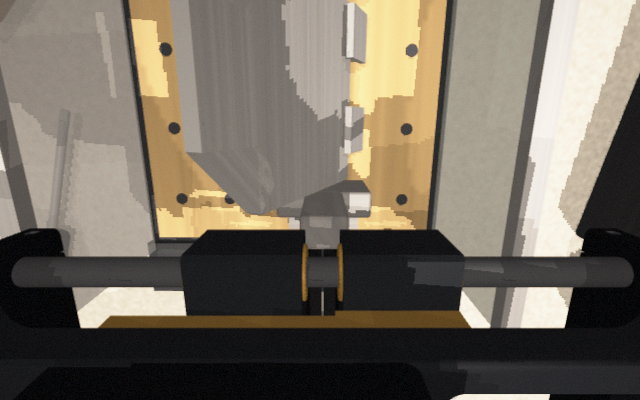

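Emit:
send_rows(deltas=[{"tx":0.3,"ty":0,"tz":0,"rx":0,"ry":0,"rz":0},{"tx":0.6,"ty":0,"tz":0,"rx":0,"ry":0,"rz":0},{"tx":0.8,"ty":0,"tz":0,"rx":0,"ry":0,"rz":0},{"tx":0.9,"ty":0,"tz":0,"rx":0,"ry":0,"rz":0}])

```text
time: 16.37
position: [0.5745, 0.2072, 0.0964]
tool_rot: [0.678, 0.735, 0.0, 0.0]
ft_force: [2.2, -3.9, 1.6]
grip_width: 0.0004
```

```bash
python3 r5.py 22,-70.5,98
```

```text
TCP E [ 21.1 -73.5  96.9]
t=16.37: tx 0.30 ty 0.09 tz -0.11  rx 0.0005 ry 0.0004 rz 0.0002 | pos [0.5745 0.2072 0.0964] F [ 2.23 -3.88  1.65] grip 0.0004
```

Creep until the force rises.

Emit:
send_rows(deltas=[{"tx":0.1,"ty":0,"tz":0,"rx":0,"ry":0,"rz":0},{"tx":0.2,"ty":0,"tz":0,"rx":0,"ry":0,"rz":0},{"tx":0.2,"ty":0,"tz":0,"rx":0,"ry":0,"rz":0}])

```text
time: 16.62
position: [0.5745, 0.2082, 0.0965]
tool_rot: [0.678, 0.735, -0.001, 0.001]
ft_force: [1.4, -7.9, 1.5]
grip_width: 0.0
```

Emit:
send_rows(deltas=[{"tx":0.1,"ty":0,"tz":0,"rx":0,"ry":0,"rz":0},{"tx":0.15,"ty":0,"tz":0,"rx":0,"ry":0,"rz":0},{"tx":0.15,"ty":0,"tz":0,"rx":0,"ry":0,"rz":0}])

```text
time: 16.87
position: [0.5745, 0.2082, 0.0965]
tool_rot: [0.678, 0.735, -0.002, 0.002]
ft_force: [2.6, -11.3, 1.6]
grip_width: 0.0008
```

```bash
python3 r5.py 22,-70.5,98
```

```text
TCP E [ 21.1 -72.5  97. ]
t=16.87: tx 0.20 ty 0.09 tz -0.10  rx -0.0001 ry 0.0045 rz 0.0014 | pos [0.5745 0.2082 0.0965] F [  2.62 -11.33   1.63] grip 0.0008
```

Emit:
send_rows(deltas=[{"tx":-0.2,"ty":0,"tz":0,"rx":0,"ry":0,"rz":0},{"tx":-0.6,"ty":0,"tz":0,"rx":0,"ry":0,"rz":0},{"tx":-1.5,"ty":0,"tz":0,"rx":0,"ry":0,"rz":0},{"tx":-3,"ty":0,"tz":0,"rx":0,"ry":0,"rz":0},{"tx":-5,"ty":0,"tz":0,"rx":0,"ry":0,"rz":0}])

```text
time: 17.28
position: [0.5778, 0.162, 0.0964]
tool_rot: [0.678, 0.736, 0.001, -0.0]
ft_force: [0.7, -1.0, -0.9]
grip_width: 0.0009
```

Emit:
send_rows(deltas=[{"tx":-1.5,"ty":0,"tz":-4,"rx":0,"ry":0,"rz":0},{"tx":-1.5,"ty":0,"tz":-8,"rx":0,"ry":0,"rz":0},{"tx":-1.5,"ty":0,"tz":-12,"rx":0,"ry":0,"rz":0},{"tx":-1.5,"ty":0,"tz":-12,"rx":0,"ry":0,"rz":0},{"tx":-1.5,"ty":0,"tz":-12,"rx":0,"ry":0,"rz":0}])

```text
time: 17.7
position: [0.5812, 0.1464, 0.2195]
tool_rot: [0.678, 0.735, 0.003, 0.002]
ft_force: [-0.5, -0.2, -0.1]
grip_width: 0.0006
```

```bash
python3 - <<'E'
from h import *
from r5 import *
robot.camera('side');robot.camera('side')
o,c=shot('wrist','wrist14.png');print(W2E(o['position']),o['time'],o['joint_velocities'].round(2))
W=(cloud(c,o)-EC)@Rz*1000
np.save('W14.npy',W)
m=(W[...,2]>120)&(W[...,2]<128)&(abs(W[...,0]-22)<14)&(W[...,1]<-40)&(W[...,1]>-120)
P=W[m];print(m.sum(),np.percentile(P,[2,50,98],axis=0).round(1))
o2,c2=shot('side','side14.png')
E
```

```text
[  20.03823804 -134.56693406  216.31795335] 17.8 [ 0.    0.03  0.02 -0.    0.    0.  ]
628 [[ 12.2 -60.6 121.6]
 [ 22.7 -52.8 123.3]
 [ 33.2 -45.5 124.8]]
```

View pics/wrist14.png

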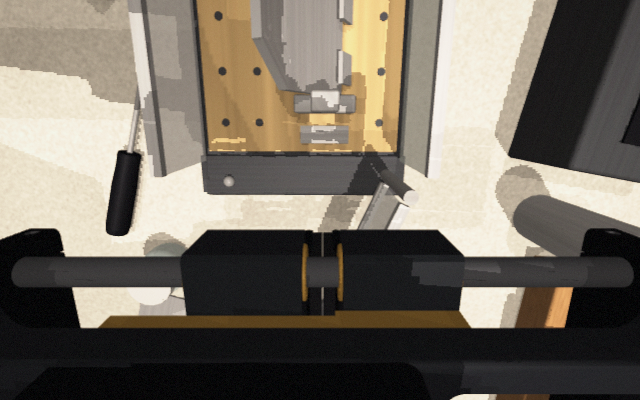

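```bash
python3 - <<'E'
from h import *
from r5 import *
s=dict(np.load('scene.npz'));d=dict(np.load('side.npz'))
print('side edge',W2E(atz(d,(328,176.8),.132)).round(0),'scene',W2E(atz(s,(311.1,216.7),.132)).round(0), W2E(atz(s,(310.5,212.5),.132)).round(0))
Wd=cloud(d);E=(Wd-EC)@Rz*1000
m=(E[...,0]>40)&(E[...,0]<260)&(E[...,1]<-130)&(E[...,1]>-420)&(E[...,2]>40)
H,xe,ye=np.histogram2d(E[...,0][m],E[...,1][m],bins=[range(40,270,20),range(-420,-120,20)])
from scipy.stats import binned_statistic_2d as b
st=b(E[...,0][m],E[...,1][m],E[...,2][m],'max',bins=[range(40,270,20),range(-420,-120,20)])[0]
print('y cols',list(range(-410,-130,20)))
for i,x in enumerate(range(50,260,20)): print(x,[int(v) if v==v else 0 for v in st[i]])
W=np.load('W14.npy')
m=(W[...,2]>122)&(W[...,2]<140)&(W[...,1]<-115)&(W[...,0]>0)&(W[...,0]<130)
P=W[m];print(m.sum());print(P[np.argsort(P[:,1])][::max(1,len(P)//14)].round(0))
cv2.imwrite('pics/s14c.png',cv2.resize(d['color'][90:230,210:420,::-1],None,fx=3.5,fy=3.5,interpolation=2))
E
```

```text
side edge [  20. -291.  132.] scene [  26. -271.  132.] [  19. -284.  132.]
y cols [-410, -390, -370, -350, -330, -310, -290, -270, -250, -230, -210, -190, -170, -150]
50 [45, 0, 0, 0, 0, 0, 0, 0, 0, 134, 135, 553, 436, 441]
70 [47, 0, 0, 0, 0, 0, 0, 0, 0, 0, 0, 133, 330, 329]
90 [41, 0, 0, 0, 0, 0, 0, 0, 0, 0, 0, 0, 329, 332]
110 [0, 0, 0, 0, 0, 0, 0, 0, 0, 0, 0, 0, 331, 332]
130 [0, 0, 0, 0, 0, 0, 0, 0, 0, 0, 0, 0, 0, 0]
150 [0, 0, 0, 0, 0, 0, 0, 0, 0, 0, 0, 0, 0, 0]
170 [0, 0, 0, 0, 0, 0, 0, 0, 0, 0, 0, 0, 0, 0]
190 [0, 0, 0, 0, 0, 0, 0, 0, 0, 0, 0, 0, 0, 0]
210 [0, 0, 0, 0, 0, 0, 0, 0, 0, 0, 0, 0, 0, 0]
230 [0, 0, 0, 0, 0, 0, 0, 0, 0, 0, 0, 0, 0, 0]
250 [0, 0, 0, 0, 0, 0, 0, 0, 0, 0, 142, 158, 161, 0]
656
[[  72. -153.  126.]
 [  76. -150.  132.]
 [  76. -147.  131.]
 [  78. -145.  131.]
 [  83. -142.  131.]
 [  80. -140.  131.]
 [  79. -138.  124.]
 [  88. -135.  133.]
 [  84. -133.  132.]
 [  86. -129.  134.]
 [  84. -127.  122.]
 [  92. -125.  135.]
 [  94. -123.  135.]
 [  87. -121.  134.]
 [  90. -119.  128.]]
```

View pics/s14c.png

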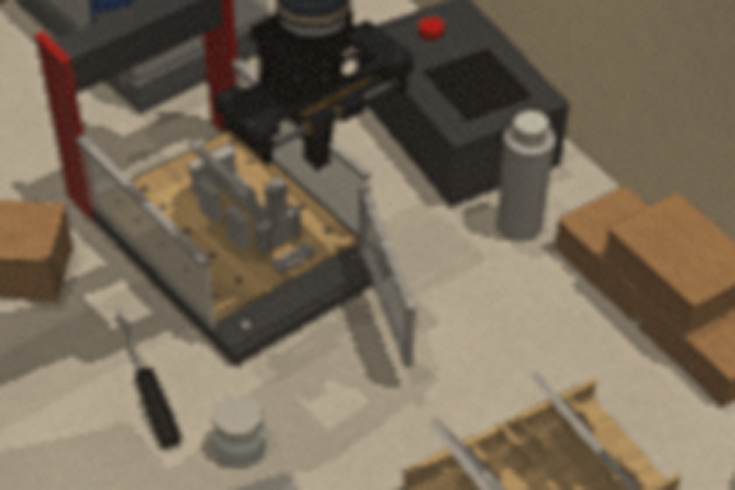

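```bash
python3 r5.py 78,-285,200 78,-285,95; python3 - <<'E'
import numpy as np
H=np.array([90,-125.])
for th in np.arange(1.2,-0.06,-.1):
    C=H+165*np.array([-np.cos(th),-np.sin(th)])+4.5*np.array([np.sin(th),-np.cos(th)]);print(round(th,2),(C+[15,-9.5]).round(1))
E
```

```text
TCP E [  19.6 -134.6  215.2]
t=17.90: tx -15.04 ty 5.84 tz 1.49  rx -0.0033 ry -0.0004 rz 0.0004 | pos [0.5779 0.1462 0.2147] F [ 0.2   0.95 -0.34] grip 0.0007
t=17.90: tx -15.05 ty 5.87 tz 11.99  rx -0.0033 ry -0.0004 rz 0.0004 | pos [0.5779 0.1462 0.2147] F [ 0.2   0.95 -0.34] grip 0.0007
1.2 [  49.4 -289.9]
1.1 [  34.2 -283.6]
1.0 [  19.6 -275.8]
0.9 [   6.  -266.5]
0.8 [  -6.7 -256. ]
0.7 [ -18.3 -244.2]
0.6 [ -28.6 -231.4]
0.5 [ -37.6 -217.6]
0.4 [ -45.2 -202.9]
0.3 [ -51.3 -187.6]
0.2 [ -55.8 -171.7]
0.1 [ -58.7 -155.5]
-0.0 [ -60. -139.]
```

Emit:
send_rows(deltas=[{"tx":-4,"ty":1.5,"tz":0,"rx":0,"ry":0,"rz":0},{"tx":-8,"ty":3,"tz":0.5,"rx":0,"ry":0,"rz":0},{"tx":-12,"ty":4.7,"tz":1,"rx":0,"ry":0,"rz":0},{"tx":-15,"ty":5.9,"tz":1.5,"rx":0,"ry":0,"rz":0},{"tx":-15,"ty":5.9,"tz":1.5,"rx":0,"ry":0,"rz":0}])

```text
time: 18.32
position: [0.6526, -0.0054, 0.1984]
tool_rot: [0.68, 0.733, -0.001, 0.001]
ft_force: [0.2, 0.0, 0.2]
grip_width: 0.0005
```

Emit:
send_rows(deltas=[{"tx":0,"ty":0,"tz":3,"rx":0,"ry":0,"rz":0},{"tx":0,"ty":0,"tz":6,"rx":0,"ry":0,"rz":0},{"tx":0,"ty":0,"tz":9,"rx":0,"ry":0,"rz":0},{"tx":0,"ty":0,"tz":10.4,"rx":0,"ry":0,"rz":0},{"tx":0,"ty":0,"tz":10.4,"rx":0,"ry":0,"rz":0}])

```text
time: 18.73
position: [0.6457, 0.0025, 0.0915]
tool_rot: [0.678, 0.735, -0.003, -0.005]
ft_force: [0.5, 0.1, -0.6]
grip_width: 0.0005
```

```bash
python3 r5.py 49,-290,95 34,-284,95 20,-276,95 6,-266,95 -6,-256,95; python3 - <<'E'
from h import *
o2,c2=shot('side','side15.png')
cv2.imwrite('pics/s15c.png',cv2.resize(c2['color'][90:230,210:420,::-1],None,fx=3.5,fy=3.5,interpolation=2))
E
```

```text
TCP E [  75.6 -283.3   92. ]
t=18.73: tx -0.67 ty -2.67 tz -0.27  rx -0.0114 ry -0.0033 rz 0.0003 | pos [0.6457 0.0025 0.0915] F [ 0.55  0.11 -0.61] grip 0.0005
t=18.73: tx -0.07 ty -4.17 tz -0.25  rx -0.0114 ry -0.0033 rz 0.0003 | pos [0.6457 0.0025 0.0915] F [ 0.55  0.11 -0.61] grip 0.0005
t=18.73: tx 0.73 ty -5.57 tz -0.23  rx -0.0114 ry -0.0033 rz 0.0003 | pos [0.6457 0.0025 0.0915] F [ 0.55  0.11 -0.61] grip 0.0005
t=18.73: tx 1.73 ty -6.97 tz -0.21  rx -0.0114 ry -0.0033 rz 0.0003 | pos [0.6457 0.0025 0.0915] F [ 0.55  0.11 -0.61] grip 0.0005
t=18.73: tx 2.73 ty -8.17 tz -0.20  rx -0.0114 ry -0.0033 rz 0.0003 | pos [0.6457 0.0025 0.0915] F [ 0.55  0.11 -0.61] grip 0.0005
```

View pics/s15c.png

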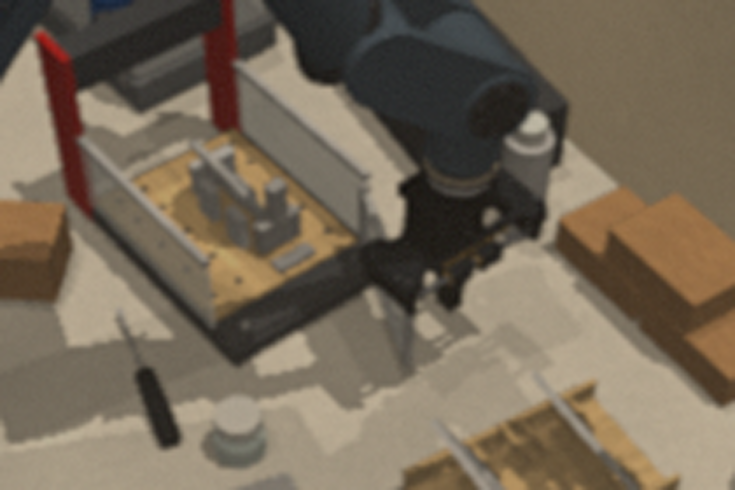

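Emit:
send_rows(deltas=[{"tx":-0.7,"ty":-1.4,"tz":0,"rx":0,"ry":0,"rz":0},{"tx":-0.7,"ty":-2.7,"tz":0,"rx":0,"ry":0,"rz":0},{"tx":-0.1,"ty":-4.1,"tz":0,"rx":0,"ry":0,"rz":0},{"tx":0.7,"ty":-5.5,"tz":0,"rx":0,"ry":0,"rz":0},{"tx":1.7,"ty":-6.9,"tz":0,"rx":0,"ry":0,"rz":0}])

```text
time: 19.2
position: [0.5811, 0.0124, 0.099]
tool_rot: [0.678, 0.735, 0.001, 0.002]
ft_force: [0.1, -0.4, 0.6]
grip_width: 0.0005
```

```bash
python3 r5.py -6,-256,95 -18,-244,95 -28,-231,95 -37,-218,95 -45,-203,95
```

```text
TCP E [  12.  -268.2   99.5]
t=19.20: tx 1.22 ty -1.80 tz 0.44  rx 0.0042 ry 0.0011 rz -0.0003 | pos [0.5811 0.0124 0.099 ] F [ 0.06 -0.41  0.63] grip 0.0005
t=19.20: tx 2.42 ty -3.00 tz 0.43  rx 0.0042 ry 0.0011 rz -0.0003 | pos [0.5811 0.0124 0.099 ] F [ 0.06 -0.41  0.63] grip 0.0005
t=19.20: tx 3.72 ty -4.00 tz 0.43  rx 0.0042 ry 0.0011 rz -0.0003 | pos [0.5811 0.0124 0.099 ] F [ 0.06 -0.41  0.63] grip 0.0005
t=19.20: tx 5.02 ty -4.90 tz 0.42  rx 0.0042 ry 0.0011 rz -0.0003 | pos [0.5811 0.0124 0.099 ] F [ 0.06 -0.41  0.63] grip 0.0005
t=19.20: tx 6.52 ty -5.70 tz 0.42  rx 0.0042 ry 0.0011 rz -0.0003 | pos [0.5811 0.0124 0.099 ] F [ 0.06 -0.41  0.63] grip 0.0005
```

Emit:
send_rows(deltas=[{"tx":1.0,"ty":-1.2,"tz":0,"rx":0,"ry":0,"rz":0},{"tx":2.2,"ty":-2.4,"tz":0.1,"rx":0,"ry":0,"rz":0},{"tx":3.5,"ty":-3.4,"tz":0.1,"rx":0,"ry":0,"rz":0},{"tx":4.8,"ty":-4.3,"tz":0.1,"rx":0,"ry":0,"rz":0},{"tx":6.3,"ty":-5.1,"tz":0.1,"rx":0,"ry":0,"rz":0}])

```text
time: 19.62
position: [0.5246, 0.0719, 0.0976]
tool_rot: [0.678, 0.735, 0.001, 0.001]
ft_force: [-0.2, -0.5, 0.6]
grip_width: 0.0004
```

```bash
python3 - <<'E'
from h import *
o2,c2=shot('side','side16.png')
cv2.imwrite('pics/s16c.png',cv2.resize(c2['color'][90:230,210:420,::-1],None,fx=3.5,fy=3.5,interpolation=2))
o2,c2=shot('scene','scene16.png')
cv2.imwrite('pics/c16c.png',cv2.resize(c2['color'][200:390,280:480,::-1],None,fx=3,fy=3,interpolation=2))
E
python3 r5.py -45,-203,95 -51,-188,95 -56,-172,95 -59,-155,95 -60,-139,95
```

```text
TCP E [ -41.3 -202.7   97.7]
t=19.72: tx -0.03 ty -0.37 tz 0.27  rx -0.0002 ry -0.0006 rz 0.0028 | pos [0.5227 0.0735 0.0972] F [-0.56 -0.84  0.13] grip 0.0006
t=19.72: tx 1.47 ty -0.96 tz 0.27  rx -0.0002 ry -0.0006 rz 0.0028 | pos [0.5227 0.0735 0.0972] F [-0.56 -0.84  0.13] grip 0.0006
t=19.72: tx 3.07 ty -1.46 tz 0.27  rx -0.0002 ry -0.0006 rz 0.0028 | pos [0.5227 0.0735 0.0972] F [-0.56 -0.84  0.13] grip 0.0006
t=19.72: tx 4.77 ty -1.76 tz 0.28  rx -0.0002 ry -0.0006 rz 0.0028 | pos [0.5227 0.0735 0.0972] F [-0.56 -0.84  0.13] grip 0.0006
t=19.72: tx 6.37 ty -1.85 tz 0.28  rx -0.0002 ry -0.0006 rz 0.0028 | pos [0.5227 0.0735 0.0972] F [-0.56 -0.84  0.13] grip 0.0006
```

View pics/s16c.png

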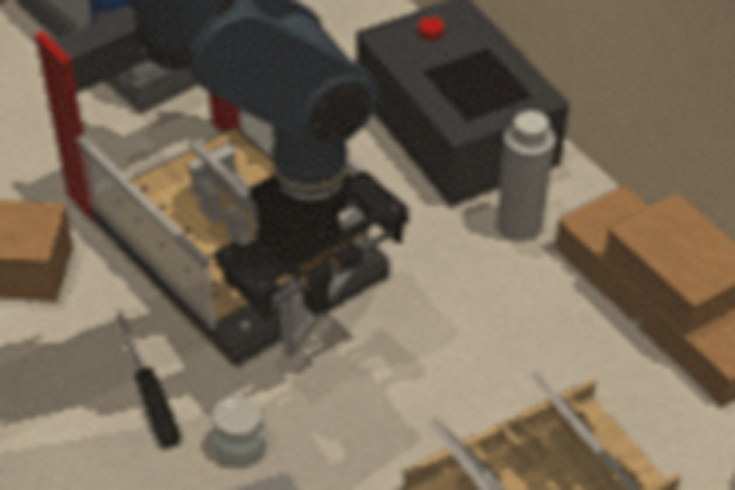

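View pics/c16c.png

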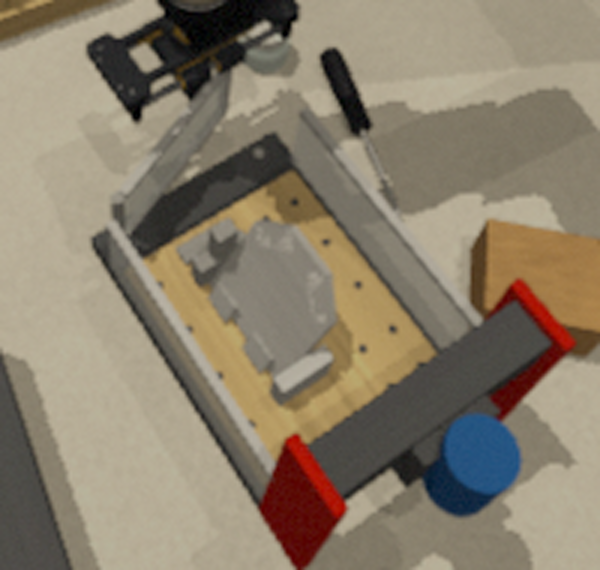

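Emit:
send_rows(deltas=[{"tx":1.2,"ty":-0.6,"tz":0.1,"rx":0,"ry":0,"rz":0},{"tx":2.2,"ty":-1.0,"tz":0.2,"rx":0,"ry":0,"rz":0},{"tx":3.2,"ty":-1.4,"tz":0.2,"rx":0,"ry":0,"rz":0},{"tx":4.0,"ty":-1.6,"tz":0.2,"rx":0,"ry":0,"rz":0},{"tx":4.6,"ty":-1.7,"tz":0.2,"rx":0,"ry":0,"rz":0}])

```text
time: 20.13
position: [0.5031, 0.1169, 0.0944]
tool_rot: [0.678, 0.735, 0.0, 0.0]
ft_force: [-1.3, -0.0, 0.1]
grip_width: 0.0003
```

Emit:
send_rows(deltas=[{"tx":0.5,"ty":0,"tz":0,"rx":0,"ry":0,"rz":0},{"tx":0.9,"ty":0,"tz":0,"rx":0,"ry":0,"rz":0},{"tx":1.3,"ty":0,"tz":0,"rx":0,"ry":0,"rz":0},{"tx":1.5,"ty":0,"tz":0,"rx":0,"ry":0,"rz":0}])

```text
time: 20.47
position: [0.502, 0.131, 0.0943]
tool_rot: [0.678, 0.735, -0.0, -0.0]
ft_force: [-0.5, -0.9, 1.1]
grip_width: 0.0002
```

```bash
python3 r5.py -60,-139,95
```

```text
TCP E [ -57.3 -143.7   94.8]
t=20.47: tx 0.47 ty -0.27 tz -0.02  rx -0.0003 ry 0.0003 rz 0.0003 | pos [0.502  0.131  0.0943] F [-0.52 -0.91  1.11] grip 0.0002
```

Emit:
send_rows(deltas=[{"tx":0.2,"ty":0,"tz":0,"rx":0,"ry":0,"rz":0},{"tx":0.4,"ty":0,"tz":0,"rx":0,"ry":0,"rz":0},{"tx":0.5,"ty":0,"tz":0,"rx":0,"ry":0,"rz":0},{"tx":0.5,"ty":0,"tz":0,"rx":0,"ry":0,"rz":0}])

```text
time: 20.8
position: [0.5026, 0.1339, 0.0945]
tool_rot: [0.677, 0.736, -0.001, 0.002]
ft_force: [-1.1, -9.1, -0.3]
grip_width: 0.0005
```

```bash
python3 r5.py -60,-139,95;python3 - <<'E'
from h import *
from r5 import *
o,c=shot('wrist','wrist17.png')
W=(cloud(c,o)-EC)@Rz*1000
m=(W[...,2]>124)&(W[...,2]<140)&(W[...,1]<-100)&(W[...,1]>-170)&(W[...,0]>-105)&(W[...,0]<95)
P=W[m];print(len(P));print(P[np.argsort(P[:,0])][::max(1,len(P)//12)].round(0))
E
```

```text
TCP E [ -56.5 -140.8   95. ]
t=20.80: tx 0.18 ty -0.35 tz -0.00  rx 0.0008 ry 0.0036 rz 0.0019 | pos [0.5026 0.1339 0.0945] F [-1.14 -9.08 -0.35] grip 0.0005
3674
[[-105. -106.  133.]
 [ -63. -120.  130.]
 [ -56. -121.  132.]
 [ -51. -125.  131.]
 [   4. -121.  128.]
 [  10. -127.  132.]
 [  16. -123.  132.]
 [  22. -125.  130.]
 [  28. -122.  133.]
 [  34. -127.  132.]
 [  40. -123.  131.]
 [  46. -121.  131.]
 [  79. -120.  126.]]
```

View pics/wrist17.png

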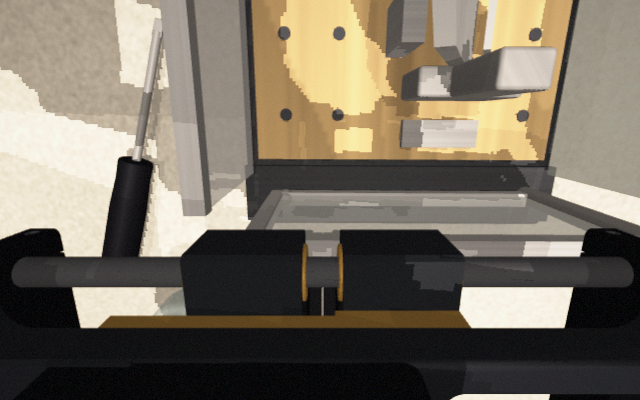

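Emit:
send_rows(deltas=[{"tx":0.15,"ty":0,"tz":0,"rx":0,"ry":0,"rz":0},{"tx":0.3,"ty":0,"tz":0,"rx":0,"ry":0,"rz":0},{"tx":0.3,"ty":0,"tz":0,"rx":0,"ry":0,"rz":0}])

```text
time: 21.1
position: [0.5026, 0.134, 0.0945]
tool_rot: [0.677, 0.736, -0.003, 0.003]
ft_force: [-1.0, -21.0, 1.0]
grip_width: 0.0004
```

```bash
python3 r5.py -60,-139,95
```

```text
TCP E [ -56.5 -140.7   95. ]
t=21.10: tx 0.17 ty -0.35 tz 0.00  rx 0.0001 ry 0.0082 rz 0.0039 | pos [0.5026 0.134  0.0945] F [ -1.01 -21.01   0.97] grip 0.0004
```

Emit:
send_rows(deltas=[{"tx":-0.5,"ty":0,"tz":0,"rx":0,"ry":0,"rz":0},{"tx":-1.0,"ty":0,"tz":0,"rx":0,"ry":0,"rz":0},{"tx":-2.5,"ty":0,"tz":0,"rx":0,"ry":0,"rz":0},{"tx":-5,"ty":0,"tz":-1,"rx":0,"ry":0,"rz":0},{"tx":-5,"ty":0,"tz":-4,"rx":0,"ry":0,"rz":0}])

```text
time: 21.52
position: [0.5042, 0.0866, 0.1318]
tool_rot: [0.679, 0.734, -0.002, -0.002]
ft_force: [0.8, -0.6, 0.3]
grip_width: 0.0005
```

Emit:
send_rows(deltas=[{"tx":0,"ty":0,"tz":-4,"rx":0,"ry":0,"rz":0},{"tx":0,"ty":0,"tz":-8,"rx":0,"ry":0,"rz":0},{"tx":0,"ty":0,"tz":-12,"rx":0,"ry":0,"rz":0},{"tx":0,"ty":0,"tz":-15,"rx":0,"ry":0,"rz":0},{"tx":0,"ty":0,"tz":-15,"rx":0,"ry":0,"rz":0}])

```text
time: 21.93
position: [0.5102, 0.0895, 0.2916]
tool_rot: [0.678, 0.735, 0.006, 0.006]
ft_force: [1.3, -0.2, -0.4]
grip_width: 0.0004
```

```bash
python3 - <<'E'
from h import *
from r5 import *
robot.camera('side');robot.camera('side')
o,c=shot('wrist','wrist18.png');print(o['time'],o['position'],W2E(o['position']))
W=(cloud(c,o)-EC)@Rz*1000
m=(W[...,2]>125)&(W[...,2]<140)&(W[...,1]<-105)&(W[...,1]>-170)&(W[...,0]>-90)&(W[...,0]<80)
P=W[m]
for a in range(-90,80,20):
    q=P[(P[:,0]>a)&(P[:,0]<a+20)]
    if len(q)>5: print(a+10,np.percentile(q[:,1],[5,50,95]).round(1),len(q))
m=(W[...,2]>120)&(W[...,2]<128)&(abs(W[...,0]-22)<14)&(W[...,1]<-40)&(W[...,1]>-100)
print('post',np.percentile(W[m],[2,50,98],axis=0).round(1) if m.sum() else None)
o2,c2=shot('side','side18.png')
cv2.imwrite('pics/s18c.png',cv2.resize(c2['color'][70:240,210:430,::-1],None,fx=3.5,fy=3.5,interpolation=2))
o2,c2=shot('scene','scene18.png')
cv2.imwrite('pics/c18c.png',cv2.resize(c2['color'][130:390,230:480,::-1],None,fx=2.3,fy=2.3,interpolation=2))
E
```

```text
22.0333 [0.50648337 0.0893927  0.28588054] [ -56.17445158 -185.49968529  286.38054364]
-80 [-128.9 -125.1 -120.5] 209
-60 [-128.9 -124.3 -120.5] 209
-40 [-128.9 -124.7 -120.5] 208
-20 [-128.9 -124.3 -120.5] 205
0 [-128.9 -125.1 -120.5] 211
20 [-128.9 -124.3 -120.5] 205
40 [-128.9 -124.7 -120.6] 204
60 [-128.9 -125.2 -120.6] 198
80 [-128.9 -125.2 -121.5] 95
post [[ 11.9 -60.9 121. ]
 [ 22.2 -53.5 123.3]
 [ 32.8 -45.7 124.7]]
```

View pics/wrist18.png

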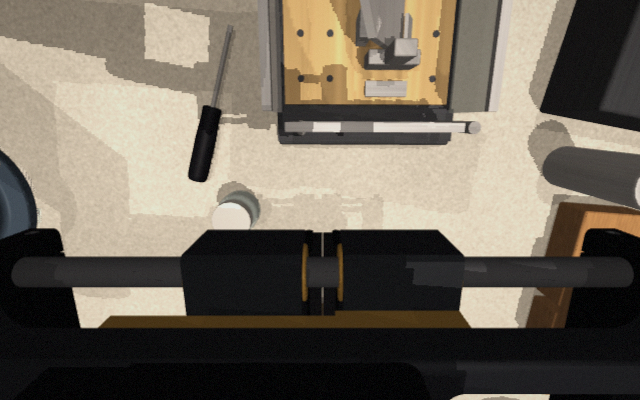

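View pics/c18c.png

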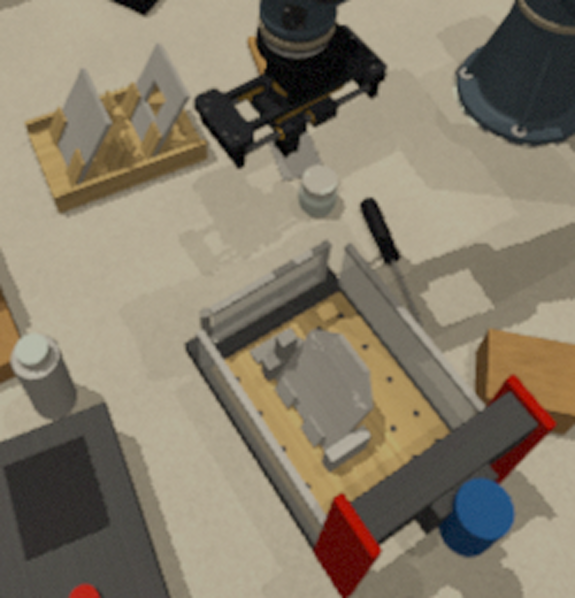

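View pics/s18c.png

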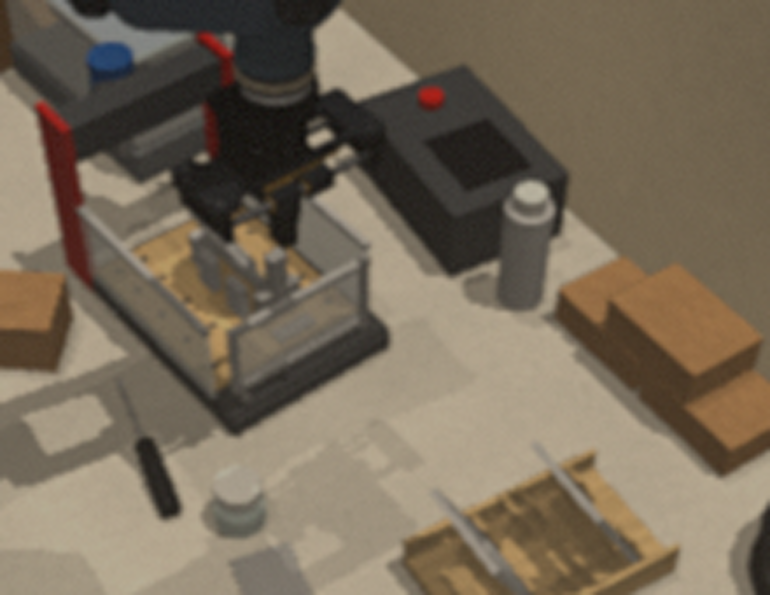

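```bash
python3 - <<'E'
from h import *
from r5 import *
s=dict(np.load('scene.npz'));W=(cloud(s)-EC)@Rz*1000
poly=np.array([(305,375),(345,365),(350,395),(325,430),(300,400)])/2.3+[230,130]
m=np.zeros((400,640),np.uint8);cv2.fillPoly(m,[poly.round().astype(int)],1)
P=W[m>0];P=P[~np.isnan(P[:,0])];c=np.median(P,0)
U,S,V=np.linalg.svd(P-P.mean(0));n=V[2]*np.sign(V[2][2]);print(len(P),c.round(1),n.round(3),'lean',np.degrees(np.arcsin(n[2])).round(1))
m=(W[...,0]>-30)&(W[...,0]<60)&(W[...,1]<66)&(W[...,1]>-80)&(W[...,2]>85)
sel=m&(abs((W-P.mean(0))@n)<4);print('y extent',np.percentile(W[sel][:,1],[1,50,99]).round(1),'z max',np.percentile(W[sel][:,2],99))
o=robot.get_obs();print(o['time'],o['joint_velocities'].round(3),o['ft_force'])
print(robot.hand_in())
E
```

```text
419 [13.8 17.5 83.1] [ 0.896 -0.01   0.445] lean 26.4
y extent [-42.3  13.3  64.6] z max 149.51856208159433
22.1833 [ 0.     0.011  0.002 -0.002  0.001  0.002] [-0.45828739  0.82787542 -0.39823668]
the job is handed in; nothing more can be done
None
```

I ran every step once and handed the job in at about 22 s. `hand_in()` gives no verdict, so what follows rests on my own measurements.

I slid the clipped-corner blank up out of the middle slot by its top edge and lowered it into the engraver cradle until it touched down. Then I let go, pushed the jaw until it held the blank against the fixed stop, and pushed the guard door shut.

| Check | Measured | Required |
|---|---|---|
| Blank lean | about 26° (depth image), clipped corners and upper face up | 16–34° |
| Blank position | spans y about −42 to +65 mm, up against the stop at +65 | within 4 mm of the stop |
| Jaw travel | about 55 mm; it stopped firmly at 11 N | 51–58 mm |
| Door | top edge at y ≈ −125 mm along its whole length (shut, about 0 rad) after 21 N moved it no further; still shut after I backed off | under 0.025 rad |
| Robot | clear above the table, nearly still | touching nothing |

- **Other two blanks:** they are still in the rack and look undisturbed in the last pictures. I did not measure their exact shift.
- **Other objects:** the jar, screwdriver and carton look unmoved. I did not check the cutter case or the spatula in the last pictures.
- **Disagreement:** my first engraver position from the fixed cameras was about 10 mm off in x and 5 mm in y. I corrected it from the wrist camera before placing the blank. No other check failed.

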